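# Turn a tray of specimen mounts face up by capping and flipping

### The job

The specimen mounts lie face down in the plain-rimmed tray: put the empty lipped tray, which lies upside down on the worktop, over it as a cap so that it seats rim to rim, and turn the closed pair right over and set it down flat. Then lift the plain tray off and lay it flat on the worktop beside the lipped tray, so that all four mounts lie face up in the lipped tray, which stands flat on the worktop. Do not touch the mounts with the gripper, and leave the other things on the bench where they are.

Things in the scene. Friction and masses are not known exactly. Their poses are not given: they have to be found in the camera images.
- plain_tray: Grey tray, plain flat rim, holds the mounts, starts open side up in one of three spots in a row. 84 x 48 mm over the feet (own x, y), 22 mm high; cavity 65 x 42 mm, 10.5 mm deep. Origin: centre of the outer underside; z out of the open top. x starts within 0.4 rad of world y (either way). Mid-way on each long side a grip lug, 26 mm wide, full height, flat faces 64 mm apart along y.
- plain_rim (a point): Centre of the plain tray's mouth, in its rim plane; axes as the tray's. Walls are 3 mm thick; the end walls' outer faces are 71 mm apart; along the bottom of each a flat foot 12 mm high stands out 6.5 mm. Tray mass 60 to 130 g. Keep a leaning arm clear of the books and tall binders at the back left (x over 0.62, y over 0.25).
- lipped_tray: Grey tray of the same outline, axes and origin, but its cavity is 67 x 44 mm, 6 mm deep and its rim has lips. Starts empty and upside down (z down, origin 27 mm up, standing on its lips) in another of the three spots, x within 0.4 rad of world y (either way). Seated as a cap the closed pair is 44 mm high, long axes parallel (either way round), lugs flush.
- lipped_rim (a point): Centre of the lipped tray's mouth, in its rim plane (22 mm from the underside). The lips stand 5 mm past this plane: one at each end and two along each long side, all passing outside the plain tray's walls with 2 mm play. The closed pair can stand alone on one end (84 mm high) on the feet of both trays and stays shut.
- mount_1: Resin specimen mount, a black disc 18 mm across and 10 mm thick, 14 g, with a small square of polished metal in its face; origin at the centre of its back, z points out of the polished face. Starts face down (z down) in the plain tray. It cannot turn over inside the closed pair.
- mount_2: Resin specimen mount, a black disc 18 mm across and 10 mm thick, 14 g, with a small square of polished metal in its face; origin at the centre of its back, z points out of the polished face. Starts face down (z down) in the plain tray. It cannot turn over inside the closed pair.
- mount_3: Resin specimen mount, a black disc 18 mm across and 10 mm thick, 14 g, with a small square of polished metal in its face; origin at the centre of its back, z points out of the polished face. Starts face down (z down) in the plain tray. It cannot turn over inside the closed pair.
- mount_4: Resin specimen mount, a black disc 18 mm across and 10 mm thick, 14 g, with a small square of polished metal in its face; origin at the centre of its back, z points out of the polished face. Starts face down (z down) in the plain tray. It cannot turn over inside the closed pair.
- forceps: Bystander: steel forceps lying flat, 124 mm long (its y), 17 mm wide, 8 mm high, between two of the spots; origin under its centre. A roll of tape, 20 mm high, is fixed at the near edge of the worktop in front of it, and a dropper bottle, 53 mm high, is fixed behind it (x 0.60, y 0.11 to 0.16).
- marker: Bystander: black marker lying flat, 132 mm long (its y), 15 mm wide, 13 mm high, between two of the spots; origin under its centre.
- stain: Bystander: brown bottle, 33 mm across, 77 mm high, behind the spots; origin under its centre.
- cuvettes: Bystander: plastic box 66 x 99 x 34 mm (x, y, z), behind the spots; origin under its centre.
- timer: Bystander: bench timer 62 x 68 x 18 mm lying flat in the third of the three spots; origin under its centre.

How it is judged:
By the outcome, as a careful person would: the job done as asked, in the order asked, and still so for the second after the job is handed in, with the robot touching nothing.
It also fails if it takes over 72 s, if anything falls off the work surface, if the arm or the gripper's body presses on something with over 40 N, if the wrist force passes 120 N, or if a joint passes its speed limit or range.

### The arm

A 6-joint arm with a two-finger parallel gripper is mounted at the origin on a cart in front of the work surface, level with it; the furniture and walls round the work are solid. World frame = base frame: x ahead of the robot, y to its left, z up, the work surface at z = 0. Lengths are in m, angles in rad, forces in N, time in s.
With the tool pointing down it reaches from about 0.3 to 0.95 m from the base axis. Payload 3.1 kg.
Tool frame: the origin (TCP) lies on the centre line of the jaws, within the pads' length; the fingertips stand 19 mm ahead of it and the grasp point (between the pads) is the TCP; z points along the fingers, y is the line along which they close (so a half turn about z gives the same grasp; the last joint's range is limited). The gripper opens to 85 mm and grips with 20 to 120 N. Pads are 22 mm wide; open, the fingers measure 114 mm over their backs; the gripper's body (76 mm by 85 mm) begins 54 mm behind the grasp point. The pads swing forward as they close: fully open they stand 13 mm farther back than shut.
Start: joints at [-1.301, 0.308, 1.634, -0, 1.2, -0.07], TCP at [0.208, -0.589, 0.25] pointing down, gripper open.
Joint ranges: [-3.06, 3.06], [-0.79, 1.96], [0.05, 2.63], [-1.19, 4.34], [0.05, 2.64], [-2.94, 2.94]. Speed limits (rad/s): [2.79, 2.79, 3.14, 3.14, 3.14, 3.14].

### API

Orientations are given as a unit quaternion [w, x, y, z].
In Python, from bench import bot gives the robot as it stands. The module is installed in compiled form; this text tells all that it offers.
- The arm moves only by the tool carry_out, never from a script. Its argument "rows" is a list of rows, each an object of numbers: "dx", "dy", "dz": the shift along the tool's x, y, z scaled (see below); "rx", "ry", "rz": the turn, a rotation vector about the tool's x, y, z scaled (see below). In form: [{"dx": .., "dy": .., "dz": .., "rx": .., "ry": .., "rz": ..}, ...]. A call has exactly 8 rows; each row shifts and turns the commanded pose from where the row before left it, along the tool's axes as they then stand; what a row does not reach is not made up. The controller multiplies each number of a shift by 3 cm and each number of a turn by 4 degrees. A row lasts 1/12 s, in which the tool goes at most 41.7 mm and 7.16 degrees, less where a joint would pass 70% of its speed; a pose out of reach is approached as far as the arm can. A call with a number of a shift or a turn outside -1 to 1 is refused whole. A call with a gripper value outside its range is refused whole. "gripper" is the closure, from -1 (fully open) to 1 (shut), set as the call begins (left out, the last holds). The fingers move at their own pace and stop on an object; "force" is the grip in N (left out, the last holds). Time passes only in rows, so rows that do not move let the fingers close, or fill a call up. It gives the time, the measured TCP pose, the force, the opening and the grip force at its end, in the units of the state.
- bot.observe(): the state, without advancing time (a new reading comes with each control period).
- bot.capture(name): name is "scene" or "top" or "wrist"; returns the picture (384x512x3 uint8, red, green, blue); there is no depth.
- bot.calibration(name): a dict with "intrinsics" (3x3 intrinsics, pixels), "world_from_camera" (4x4, takes a point from camera to world coordinates); the wrist camera has in their place "tool_from_camera" (4x4, takes a point from camera to tool coordinates, whose origin is the TCP and whose axes are the flange's). Camera axes: x right, y up, looking along -z (the intrinsics and any distortion apply to the point x, -y, -z); pixel columns grow to the right and rows downward; lengths in m; the calibration is good to about 2 mm. The wrist camera is an equidistant fisheye: a pixel r from the principal point sees the ray r / f radians off the axis. A picture is of the moment at which its call begins: read the wrist's pose just before it. calibration takes no time and is no camera call.
- bot.job_done(): hands the job in; it is judged then, once.
The state is a dict: "time_s": time; "joints": joint angles; "qvel": joint speeds; "effort": joint torques, N m; "tcp_pos": TCP position; "eef_rot": TCP orientation; "contact_force": force on the tool from outside, world axes, zero at the start; "torque": the same for the moment, N m; "gripper_width": finger opening in m; "finger_force": force on a finger pad.
Only numpy, scipy, OpenCV 4.12 (cv2) and the standard library are available. Lean on these libraries where they do the work, as an engineer would, in place of code of your own. Each camera call takes 0.05 s, during which the arm holds its last target. There are 200 camera calls.

## Working session

There is one attempt and no reset: what is moved stays moved. The work goes in short steps, Python scripts to look and compute and a tool call to move; the robot and the scene stay as the last step left them, time stands still between calls to the robot, and variables do not carry over. Pictures are saved under pics/ and viewed, at most 10 in all, crops included, and the job is handed in when it is done.

Besides the shell and the picture viewer there is one more tool, called as name(argument=value, ...) on one line, values as JSON. carry_out: Moves the arm, as the interface text tells. Its arguments: {"type":"object","properties":{"rows":{"type":"array"},"gripper":{"type":"number"},"force":{"type":"number"}},"required":["rows"]}

```bash
mkdir -p pics; python3 - <<'E'
from bench import bot
import cv2,numpy as np
np.set_printoptions(precision=4,suppress=True)
a=bot.capture("scene");b=bot.capture("top")
cv2.imwrite("pics/s.png",a[:,:,::-1]);cv2.imwrite("pics/t.png",b[:,:,::-1])
for n in("scene","top"):
    print(bot.calibration(n))
print(bot.calibration("wrist"));print(bot.observe())
E
```

```text
{'intrinsics': array([[495.9543,   0.    , 255.8878],
       [  0.    , 495.9543, 192.5159],
       [  0.    ,   0.    ,   1.    ]]), 'world_from_camera': array([[-0.7705,  0.3406, -0.5388, -0.0544],
       [-0.6373, -0.4297,  0.6397,  0.6754],
       [-0.0136,  0.8362,  0.5482,  0.6501],
       [ 0.    ,  0.    ,  0.    ,  1.    ]])}
{'intrinsics': array([[386.6909,   0.    , 254.3999],
       [  0.    , 386.6909, 190.7648],
       [  0.    ,   0.    ,   1.    ]]), 'world_from_camera': array([[ 0.0124,  0.9799, -0.1991,  0.3385],
       [-0.9999,  0.0103, -0.0115, -0.0595],
       [-0.0092,  0.1992,  0.9799,  0.9323],
       [ 0.    ,  0.    ,  0.    ,  1.    ]])}
{'intrinsics': array([[297.3186,   0.    , 256.8492],
       [  0.    , 297.3186, 186.7943],
       [  0.    ,   0.    ,   1.    ]]), 'tool_from_camera': array([[ 0.0009,  0.9626,  0.2711,  0.0678],
       [ 1.    , -0.0009, -0.0004,  0.0013],
       [-0.0001,  0.2711, -0.9626, -0.1243],
       [ 0.    ,  0.    ,  0.    ,  1.    ]])}
{'time_s': 0.1, 'joints': array([-1.3007,  0.3089,  1.6351, -0.    ,  1.1997, -0.0697]), 'qvel': array([-0.0011, -0.0013, -0.003 ,  0.0001,  0.0008, -0.002 ]), 'effort': array([ -0.0006, -41.6407, -27.7644,  -0.0001,   0.0041,   0.    ]), 'tcp_pos': array([ 0.2081, -0.5886,  0.2492]), 'eef_rot': array([-0.001 ,  0.9856,  0.1691, -0.0001]), 'contact_force': array([ 0.5126,  0.0944, -0.5363]), 'torque': array([-0.0351,  0.0015,  0.022 ]), 'finger_force': 0.0, 'gripper_width': 0.08542298447377515}
```

View pics/t.png

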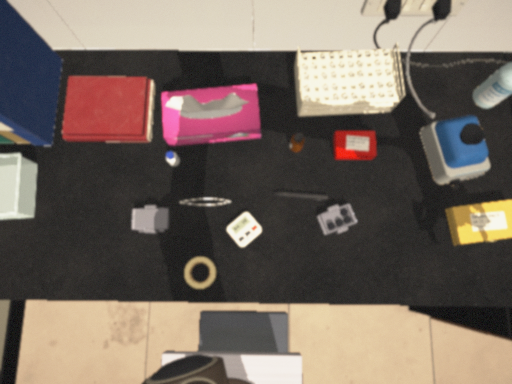

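View pics/s.png

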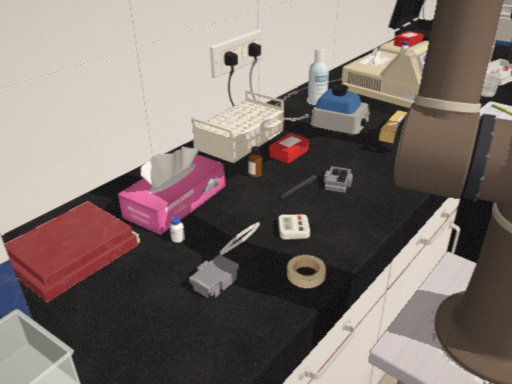

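The top view shows the plain tray with its four black mounts at right (337,219) and the lipped tray upside down at left (150,219). The timer is between them at (244,229), with the forceps at (205,202) and the marker at (300,195). The scene view agrees.

```bash
cat > h.py <<'E'
from bench import bot
import cv2,numpy as np
from scipy.spatial.transform import Rotation as R
np.set_printoptions(precision=4,suppress=True)
def rot(q): return R.from_quat(np.roll(q,-1))
def st():
    o=bot.observe(); r=rot(o["eef_rot"])
    print("t",round(o["time_s"],2),"p",o["tcp_pos"],"x",r.as_matrix()[:,0],"z",r.as_matrix()[:,2],"w",round(o["gripper_width"],4),"F",o["contact_force"],"ff",o["finger_force"],"j",o["joints"])
    return np.array(o["tcp_pos"]),r
def ray(name,px,z,pose=None):
    c=bot.calibration(name);K=c["intrinsics"];px=np.atleast_2d(px).astype(float)
    u=(px-K[:2,2])/K[0,0]
    if name=="wrist":
        th=np.linalg.norm(u,axis=1,keepdims=True)+1e-9
        d=np.c_[u/th*np.sin(th),np.cos(th)]
        T=np.eye(4);T[:3,:3]=pose[1].as_matrix();T[:3,3]=pose[0];T=T@c["tool_from_camera"]
    else: d=np.c_[u,np.ones(len(u))];T=c["world_from_camera"]
    d=(d*[1,-1,-1])@T[:3,:3].T;o=T[:3,3]
    return o+d*((z-o[2])/d[:,2])[:,None]
def goal(p,yaw,tilt=0):
    """tool down, closing axis (y) at world angle yaw, then tilted about tool y"""
    y=np.array([np.cos(yaw),np.sin(yaw),0]);z=np.array([0,0,-1.]);x=np.cross(y,z)
    return np.array(p),R.from_matrix(np.c_[x,y,z])*R.from_euler("y",tilt,degrees=True)
def to(g):
    p,r=st()
    d=r.inv().apply(g[0]-p)/.03; e=(r.inv()*g[1])
    v=np.degrees(e.as_rotvec())/4
    print("shift units(before turn)",d,"after turn",g[1].inv().apply(g[0]-p)/.03,"turn units",v)
E
python3 - <<'E'
from h import *
im=cv2.imread("pics/t.png");hsv=cv2.cvtColor(im,cv2.COLOR_BGR2HSV)
m=((hsv[:,:,2]>85)&(hsv[:,:,1]<60)).astype(np.uint8)
for n,(x0,x1),z in(("lip",(125,175),.025),("plain",(312,362),.02)):
    s=np.zeros_like(m);s[198:242,x0:x1]=m[198:242,x0:x1]
    c=np.vstack(cv2.findContours(s,0,2)[0]).reshape(-1,2)
    w=ray("top",c,z)[:,:2].astype(np.float32)
    print(n,cv2.minAreaRect(w))
g=goal([.42,.2,.25],0);to(g)
E
```

```text
lip ((0.4521954655647278, 0.19982033967971802), (0.06779484450817108, 0.08563870191574097), 3.2949275970458984)
plain ((0.45909932255744934, -0.24529814720153809), (0.09501371532678604, 0.08592141419649124), 82.6079330444336)
t 0.1 p [ 0.2081 -0.5886  0.2492] x [0.9428 0.3333 0.0001] z [-0.0006  0.002  -1.    ] w 0.0854 F [ 0.5126  0.0944 -0.5363] ff 0.0 j [-1.3007  0.3089  1.6351 -0.      1.1997 -0.0697]
shift units(before turn) [ 15.4211 -22.4285   0.021 ] after turn [26.2861  7.0632 -0.0281] turn units [ -0.0249  -0.0202 -17.6323]
```

```bash
cat >> h.py <<'E'
def row(g,n,pose=None):
    """one constant row which, repeated n times, leads from the pose to g"""
    p,r=pose or st()
    w=(r.inv()*g[1]).as_rotvec()/n
    S=sum((R.from_rotvec(w*k).as_matrix() for k in range(n)),np.zeros((3,3)))
    d=np.linalg.solve(S,r.inv().apply(g[0]-p))
    print(n,"rows: d",np.round(d/.03,3),"r",np.round(np.degrees(w)/4,3))
    return g
E
python3 - <<'E'
from h import *
row(goal([.459,-.245,.25],0),24)
E
```

```text
t 0.1 p [ 0.2081 -0.5886  0.2492] x [0.9428 0.3333 0.0001] z [-0.0006  0.002  -1.    ] w 0.0854 F [ 0.5126  0.0944 -0.5363] ff 0.0 j [-1.3007  0.3089  1.6351 -0.      1.1997 -0.0697]
24 rows: d [ 0.63  -0.007 -0.001] r [-0.001 -0.001 -0.735]
```

carry_out(rows=[{"dx": 0.63,"rz": -0.735},{"dx": 0.63,"rz": -0.735},{"dx": 0.63,"rz": -0.735},{"dx": 0.63,"rz": -0.735},{"dx": 0.63,"rz": -0.735},{"dx": 0.63,"rz": -0.735},{"dx": 0.63,"rz": -0.735},{"dx": 0.63,"rz": -0.735}], gripper=-1, force=60)

```text
invalid input at $.rows[0]: expected keys dx, dy, dz, rx, ry, rz
```

carry_out(rows=[{"dx": 0.63,"rz": -0.735},{"dx": 0.63,"rz": -0.735},{"dx": 0.63,"rz": -0.735},{"dx": 0.63,"rz": -0.735},{"dx": 0.63,"rz": -0.735},{"dx": 0.63,"rz": -0.735},{"dx": 0.63,"rz": -0.735},{"dx": 0.63,"rz": -0.735}])

```text
invalid input at $.rows[0]: expected keys dx, dy, dz, rx, ry, rz
```

carry_out(rows=[{"dx": 0.63,"rz": -0.735},{"dx": 0.63,"rz": -0.735},{"dx": 0.63,"rz": -0.735},{"dx": 0.63,"rz": -0.735},{"dx": 0.63,"rz": -0.735},{"dx": 0.63,"rz": -0.735},{"dx": 0.63,"rz": -0.735},{"dx": 0.63,"rz": -0.735}])

```text
invalid input at $.rows[0]: expected keys dx, dy, dz, rx, ry, rz
```

```bash
python3 - <<'E'
from h import *
P=st();im=bot.capture("wrist");cv2.imwrite("pics/w1.png",im[:,:,::-1]);np.savez("w1.npz",p=P[0],q=P[1].as_quat())
row(goal([.452,.2,.25],0),16)
E
```

```text
t 0.1 p [ 0.2081 -0.5886  0.2492] x [0.9428 0.3333 0.0001] z [-0.0006  0.002  -1.    ] w 0.0854 F [ 0.5126  0.0944 -0.5363] ff 0.0 j [-1.3007  0.3089  1.6351 -0.      1.1997 -0.0697]
t 0.15 p [ 0.2081 -0.5887  0.2493] x [0.9428 0.3333 0.0001] z [-0.0005  0.0018 -1.    ] w 0.0854 F [ 0.2613  0.3522 -1.2103] ff 0.0 j [-1.3007  0.3088  1.6349 -0.      1.1997 -0.0697]
16 rows: d [ 1.719 -0.636 -0.   ] r [-0.001 -0.001 -1.102]
```

View pics/w1.png

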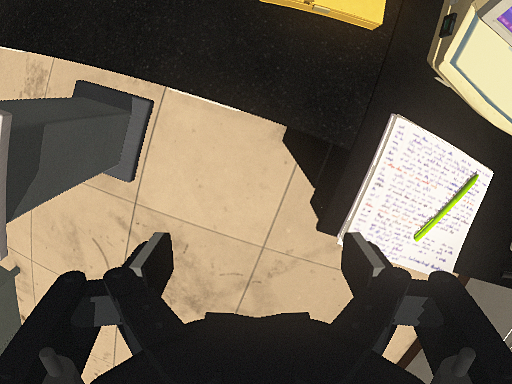

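The move was refused because every row needs all six keys. The picture shows only the floor and the open fingers, with the pads near (160,260) and (355,260).

carry_out(rows=[{"dx": 0.63,"dy": 0,"dz": 0,"rx": 0,"ry": 0,"rz": -0.735},{"dx": 0.63,"dy": 0,"dz": 0,"rx": 0,"ry": 0,"rz": -0.735},{"dx": 0.63,"dy": 0,"dz": 0,"rx": 0,"ry": 0,"rz": -0.735},{"dx": 0.63,"dy": 0,"dz": 0,"rx": 0,"ry": 0,"rz": -0.735},{"dx": 0.63,"dy": 0,"dz": 0,"rx": 0,"ry": 0,"rz": -0.735},{"dx": 0.63,"dy": 0,"dz": 0,"rx": 0,"ry": 0,"rz": -0.735},{"dx": 0.63,"dy": 0,"dz": 0,"rx": 0,"ry": 0,"rz": -0.735},{"dx": 0.63,"dy": 0,"dz": 0,"rx": 0,"ry": 0,"rz": -0.735}], gripper=-1, force=60)

```text
time_s: 0.82
tcp_pos: [0.3393, -0.514, 0.2498]
eef_rot: [-0.0, 0.93, 0.368, -0.0]
contact_force: [-0.1, -0.3, 0.3]
gripper_width: 0.0856
finger_force: 0.0
```

carry_out(rows=[{"dx": 0.63,"dy": 0,"dz": 0,"rx": 0,"ry": 0,"rz": -0.735},{"dx": 0.63,"dy": 0,"dz": 0,"rx": 0,"ry": 0,"rz": -0.735},{"dx": 0.63,"dy": 0,"dz": 0,"rx": 0,"ry": 0,"rz": -0.735},{"dx": 0.63,"dy": 0,"dz": 0,"rx": 0,"ry": 0,"rz": -0.735},{"dx": 0.63,"dy": 0,"dz": 0,"rx": 0,"ry": 0,"rz": -0.735},{"dx": 0.63,"dy": 0,"dz": 0,"rx": 0,"ry": 0,"rz": -0.735},{"dx": 0.63,"dy": 0,"dz": 0,"rx": 0,"ry": 0,"rz": -0.735},{"dx": 0.63,"dy": 0,"dz": 0,"rx": 0,"ry": 0,"rz": -0.735}])

```text
time_s: 1.48
tcp_pos: [0.4288, -0.3934, 0.2498]
eef_rot: [-0.0, 0.836, 0.549, -0.0]
contact_force: [-0.3, -0.3, -0.1]
gripper_width: 0.0851
finger_force: 0.0
```

carry_out(rows=[{"dx": 0.63,"dy": 0,"dz": 0,"rx": 0,"ry": 0,"rz": -0.735},{"dx": 0.63,"dy": 0,"dz": 0,"rx": 0,"ry": 0,"rz": -0.735},{"dx": 0.63,"dy": 0,"dz": 0,"rx": 0,"ry": 0,"rz": -0.735},{"dx": 0.63,"dy": 0,"dz": 0,"rx": 0,"ry": 0,"rz": -0.735},{"dx": 0.63,"dy": 0,"dz": 0,"rx": 0,"ry": 0,"rz": -0.735},{"dx": 0.63,"dy": 0,"dz": 0,"rx": 0,"ry": 0,"rz": -0.735},{"dx": 0.63,"dy": 0,"dz": 0,"rx": 0,"ry": 0,"rz": -0.735},{"dx": 0.63,"dy": 0,"dz": 0,"rx": 0,"ry": 0,"rz": -0.735}])

```text
time_s: 2.15
tcp_pos: [0.4627, -0.2471, 0.2499]
eef_rot: [-0.0, 0.706, 0.708, -0.0]
contact_force: [0.3, 0.3, 0.9]
gripper_width: 0.0853
finger_force: 0.0
```

```bash
python3 - <<'E'
from h import *
P=st();im=bot.capture("wrist");cv2.imwrite("pics/w2.png",im[:,:,::-1]);np.savez("w2.npz",p=P[0],q=P[1].as_quat())
row(goal([.452,.2,.25],0),16)
E
```

```text
t 2.15 p [ 0.4627 -0.2471  0.2499] x [-0.0031  1.      0.0004] z [-0.0004  0.0004 -1.    ] w 0.0853 F [0.2779 0.2705 0.9282] ff 0.0 j [-0.5736  0.1151  1.8687  0.0001  1.1583 -0.5768]
t 2.2 p [ 0.4623 -0.2438  0.2496] x [-0.006   1.      0.0043] z [-0.0014  0.0043 -1.    ] w 0.0856 F [-1.7723  2.0593 -0.2455] ff 0.0 j [-0.5702  0.1134  1.8714  0.0031  1.1603 -0.5775]
16 rows: d [ 0.925 -0.019  0.001] r [-0.001 -0.004  0.005]
```

View pics/w2.png

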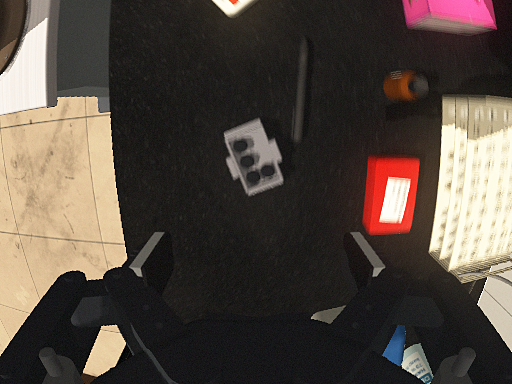

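The picture shows the plain tray at (255,157), turned a little, with lugs at (236,165) and (272,150) and four black discs inside. The arm was still settling, so I'll remeasure before placing. Next I go to the lipped tray.

carry_out(rows=[{"dx": 0.74,"dy": -0.015,"dz": 0,"rx": 0,"ry": 0,"rz": 0},{"dx": 0.74,"dy": -0.015,"dz": 0,"rx": 0,"ry": 0,"rz": 0},{"dx": 0.74,"dy": -0.015,"dz": 0,"rx": 0,"ry": 0,"rz": 0},{"dx": 0.74,"dy": -0.015,"dz": 0,"rx": 0,"ry": 0,"rz": 0},{"dx": 0.74,"dy": -0.015,"dz": 0,"rx": 0,"ry": 0,"rz": 0},{"dx": 0.74,"dy": -0.015,"dz": 0,"rx": 0,"ry": 0,"rz": 0},{"dx": 0.74,"dy": -0.015,"dz": 0,"rx": 0,"ry": 0,"rz": 0},{"dx": 0.74,"dy": -0.015,"dz": 0,"rx": 0,"ry": 0,"rz": 0}])

```text
time_s: 2.87
tcp_pos: [0.4587, -0.0697, 0.2501]
eef_rot: [-0.0, 0.707, 0.707, -0.0]
contact_force: [-0.4, -1.1, 0.6]
gripper_width: 0.0858
finger_force: 0.0
```

carry_out(rows=[{"dx": 0.74,"dy": -0.015,"dz": 0,"rx": 0,"ry": 0,"rz": 0},{"dx": 0.74,"dy": -0.015,"dz": 0,"rx": 0,"ry": 0,"rz": 0},{"dx": 0.74,"dy": -0.015,"dz": 0,"rx": 0,"ry": 0,"rz": 0},{"dx": 0.74,"dy": -0.015,"dz": 0,"rx": 0,"ry": 0,"rz": 0},{"dx": 0.74,"dy": -0.015,"dz": 0,"rx": 0,"ry": 0,"rz": 0},{"dx": 0.74,"dy": -0.015,"dz": 0,"rx": 0,"ry": 0,"rz": 0},{"dx": 0.74,"dy": -0.015,"dz": 0,"rx": 0,"ry": 0,"rz": 0},{"dx": 0.74,"dy": -0.015,"dz": 0,"rx": 0,"ry": 0,"rz": 0}])

```text
time_s: 3.53
tcp_pos: [0.4551, 0.1079, 0.2501]
eef_rot: [0.0, 0.707, 0.707, -0.0]
contact_force: [-0.2, -0.4, 0.8]
gripper_width: 0.0854
finger_force: 0.0
```

carry_out(rows=[{"dx": 0.74,"dy": -0.015,"dz": 0.5,"rx": 0,"ry": 0,"rz": 0},{"dx": 0.74,"dy": -0.015,"dz": 0.5,"rx": 0,"ry": 0,"rz": 0},{"dx": 0.74,"dy": -0.015,"dz": 0.5,"rx": 0,"ry": 0,"rz": 0},{"dx": 0.74,"dy": -0.015,"dz": 0.5,"rx": 0,"ry": 0,"rz": 0},{"dx": 0,"dy": 0,"dz": 0.5,"rx": 0,"ry": 0,"rz": 0},{"dx": 0,"dy": 0,"dz": 0,"rx": 0,"ry": 0,"rz": 0},{"dx": 0,"dy": 0,"dz": 0,"rx": 0,"ry": 0,"rz": 0},{"dx": 0,"dy": 0,"dz": 0,"rx": 0,"ry": 0,"rz": 0}])

```text
time_s: 4.2
tcp_pos: [0.4539, 0.1954, 0.1758]
eef_rot: [0.0, 0.707, 0.707, 0.0]
contact_force: [1.0, 0.1, 0.3]
gripper_width: 0.0854
finger_force: 0.0
```

```bash
python3 - <<'E'
from h import *
P=st();im=bot.capture("wrist")[:,:,::-1];st();cv2.imwrite("pics/w3.png",im);np.savez("w3.npz",p=P[0],q=P[1].as_quat())
hsv=cv2.cvtColor(im,cv2.COLOR_BGR2HSV)
m=((hsv[:,:,2]>80)&(hsv[:,:,1]<60)).astype(np.uint8)
px=[]
for c in cv2.findContours(m,0,2)[0]:
    if cv2.contourArea(c)>800:
        w=ray("wrist",c.reshape(-1,2),.027,P)[:,:2].astype(np.float32); print(cv2.boundingRect(c),cv2.minAreaRect(w))
cv2.imwrite("pics/w3v.png",np.vstack([im,cv2.cvtColor(m*255,cv2.COLOR_GRAY2BGR)])[:600])
E
```

```text
t 4.2 p [0.4539 0.1954 0.1758] x [ 0.0001  1.     -0.0001] z [ 0.0005 -0.0001 -1.    ] w 0.0854 F [1.042  0.0892 0.2648] ff 0.0 j [ 0.3186  0.1462  1.9996 -0.0003  0.9953  0.3189]
t 4.25 p [0.4543 0.1955 0.1762] x [0.0005 1.     0.0004] z [ 0.0016  0.0004 -1.    ] w 0.0853 F [ 0.0145 -0.7093  0.8577] ff 0.0 j [ 0.3183  0.1457  1.9992 -0.0002  0.9951  0.3189]
(81, 325, 51, 59) ((0.2201792597770691, -0.09577639400959015), (0.20233212411403656, 0.0557040199637413), 56.88479232788086)
(461, 242, 51, 110) ((0.8653920888900757, -0.010435298085212708), (0.08981554210186005, 0.3492874503135681), 48.48411560058594)
(288, 226, 15, 87) ((0.49512237310409546, 0.08914777636528015), (0.015645544975996017, 0.11157790571451187), 2.8299763202667236)
(221, 129, 69, 89) ((0.45207521319389343, 0.19778533279895782), (0.06417819112539291, 0.08503124862909317), 1.829778790473938)
(0, 80, 109, 223) ((0.18374061584472656, 0.15391720831394196), (0.288920134305954, 0.19257600605487823), 89.92361450195312)
(0, 0, 89, 96) ((0.2064996361732483, 0.36370134353637695), (0.12778766453266144, 0.1471087634563446), 89.99226379394531)
```

View pics/w3v.png

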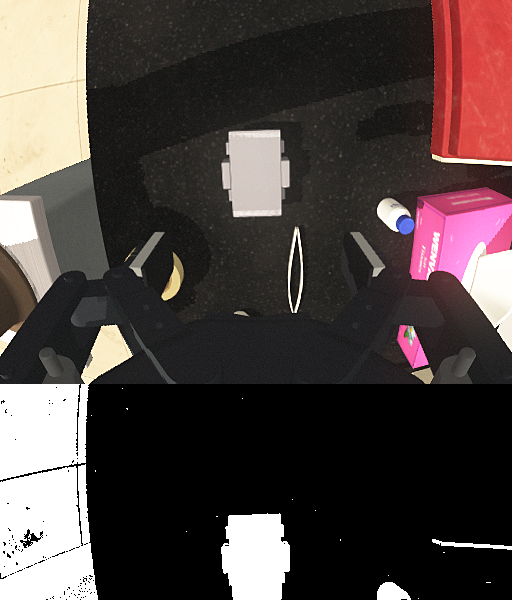

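The picture shows the lipped tray at (255,172), with lugs at (226,175) and (285,173). It measures 64 x 85 mm at (0.452, 0.198), turned 1.8°, which matches the given size. The forceps at (295,270) are clear, so I descend to grasp.

```bash
python3 - <<'E'
from h import *
row(goal([.4521,.1978,.025],np.radians(1.8)),12)
E
```

```text
t 4.25 p [0.4543 0.1955 0.1762] x [0.0005 1.     0.0004] z [ 0.0016  0.0004 -1.    ] w 0.0853 F [ 0.0145 -0.7093  0.8577] ff 0.0 j [ 0.3183  0.1457  1.9992 -0.0002  0.9951  0.3189]
12 rows: d [ 0.007 -0.006  0.42 ] r [ 0.002 -0.    -0.038]
```

carry_out(rows=[{"dx": 0.007,"dy": -0.006,"dz": 0.42,"rx": 0,"ry": 0,"rz": -0.038},{"dx": 0.007,"dy": -0.006,"dz": 0.42,"rx": 0,"ry": 0,"rz": -0.038},{"dx": 0.007,"dy": -0.006,"dz": 0.42,"rx": 0,"ry": 0,"rz": -0.038},{"dx": 0.007,"dy": -0.006,"dz": 0.42,"rx": 0,"ry": 0,"rz": -0.038},{"dx": 0.007,"dy": -0.006,"dz": 0.42,"rx": 0,"ry": 0,"rz": -0.038},{"dx": 0.007,"dy": -0.006,"dz": 0.42,"rx": 0,"ry": 0,"rz": -0.038},{"dx": 0.007,"dy": -0.006,"dz": 0.42,"rx": 0,"ry": 0,"rz": -0.038},{"dx": 0.007,"dy": -0.006,"dz": 0.42,"rx": 0,"ry": 0,"rz": -0.038}])

```text
time_s: 4.92
tcp_pos: [0.4535, 0.1972, 0.0754]
eef_rot: [0.001, 0.7, 0.714, 0.001]
contact_force: [-0.6, -0.2, -0.1]
gripper_width: 0.0854
finger_force: 0.0
```

carry_out(rows=[{"dx": 0.007,"dy": -0.006,"dz": 0.42,"rx": 0,"ry": 0,"rz": -0.038},{"dx": 0.007,"dy": -0.006,"dz": 0.42,"rx": 0,"ry": 0,"rz": -0.038},{"dx": 0.007,"dy": -0.006,"dz": 0.42,"rx": 0,"ry": 0,"rz": -0.038},{"dx": 0.007,"dy": -0.006,"dz": 0.42,"rx": 0,"ry": 0,"rz": -0.038},{"dx": 0,"dy": 0,"dz": 0,"rx": 0,"ry": 0,"rz": 0},{"dx": 0,"dy": 0,"dz": 0,"rx": 0,"ry": 0,"rz": 0},{"dx": 0,"dy": 0,"dz": 0,"rx": 0,"ry": 0,"rz": 0},{"dx": 0,"dy": 0,"dz": 0,"rx": 0,"ry": 0,"rz": 0}])

```text
time_s: 5.58
tcp_pos: [0.4526, 0.1985, 0.0254]
eef_rot: [0.001, 0.696, 0.718, 0.001]
contact_force: [-0.6, 0.2, -0.2]
gripper_width: 0.0853
finger_force: 0.0
```

carry_out(rows=[{"dx": 0,"dy": 0,"dz": 0,"rx": 0,"ry": 0,"rz": 0},{"dx": 0,"dy": 0,"dz": 0,"rx": 0,"ry": 0,"rz": 0},{"dx": 0,"dy": 0,"dz": 0,"rx": 0,"ry": 0,"rz": 0},{"dx": 0,"dy": 0,"dz": 0,"rx": 0,"ry": 0,"rz": 0},{"dx": 0,"dy": 0,"dz": 0,"rx": 0,"ry": 0,"rz": 0},{"dx": 0,"dy": 0,"dz": 0,"rx": 0,"ry": 0,"rz": 0},{"dx": 0,"dy": 0,"dz": 0,"rx": 0,"ry": 0,"rz": 0},{"dx": 0,"dy": 0,"dz": 0,"rx": 0,"ry": 0,"rz": 0}], gripper=1, force=50)

```text
time_s: 6.25
tcp_pos: [0.4522, 0.1986, 0.0253]
eef_rot: [0.0, 0.696, 0.718, 0.001]
contact_force: [-0.4, -0.5, 6.2]
gripper_width: 0.0625
finger_force: 54.5
```

```bash
python3 - <<'E'
from h import *
P=st();np.savez("grip.npz",p=P[0],q=P[1].as_quat())
E
```

```text
t 6.25 p [0.4522 0.1986 0.0253] x [-0.0324  0.9995  0.0003] z [ 0.0016  0.0004 -1.    ] w 0.0625 F [-0.3976 -0.5145  6.2305] ff 54.483139514923096 j [ 0.3257  0.4062  2.0589 -0.0002  0.6748  0.2934]
```

```bash
python3 - <<'E'
from h import *
P=st();a=P[0]+[0,0,.195]
row(goal([.481,-.306,.22],np.radians(20)),20,(a,P[1]))
E
```

```text
t 6.25 p [0.4522 0.1986 0.0253] x [-0.0324  0.9995  0.0003] z [ 0.0016  0.0004 -1.    ] w 0.0625 F [-0.3976 -0.5145  6.2305] ff 54.483139514923096 j [ 0.3257  0.4062  2.0589 -0.0002  0.6748  0.2934]
20 rows: d [-0.839 -0.106  0.   ] r [ 0.001 -0.    -0.227]
```

carry_out(rows=[{"dx": 0,"dy": 0,"dz": -0.3,"rx": 0,"ry": 0,"rz": 0},{"dx": 0,"dy": 0,"dz": -0.8,"rx": 0,"ry": 0,"rz": 0},{"dx": 0,"dy": 0,"dz": -0.9,"rx": 0,"ry": 0,"rz": 0},{"dx": 0,"dy": 0,"dz": -0.9,"rx": 0,"ry": 0,"rz": 0},{"dx": 0,"dy": 0,"dz": -0.9,"rx": 0,"ry": 0,"rz": 0},{"dx": 0,"dy": 0,"dz": -0.9,"rx": 0,"ry": 0,"rz": 0},{"dx": 0,"dy": 0,"dz": -0.9,"rx": 0,"ry": 0,"rz": 0},{"dx": 0,"dy": 0,"dz": -0.9,"rx": 0,"ry": 0,"rz": 0}])

```text
time_s: 6.92
tcp_pos: [0.4506, 0.1982, 0.2208]
eef_rot: [-0.0, 0.696, 0.719, 0.0]
contact_force: [0.6, 0.4, -2.9]
gripper_width: 0.0627
finger_force: 55.4
```

carry_out(rows=[{"dx": -0.84,"dy": -0.106,"dz": 0,"rx": 0,"ry": 0,"rz": -0.227},{"dx": -0.84,"dy": -0.106,"dz": 0,"rx": 0,"ry": 0,"rz": -0.227},{"dx": -0.84,"dy": -0.106,"dz": 0,"rx": 0,"ry": 0,"rz": -0.227},{"dx": -0.84,"dy": -0.106,"dz": 0,"rx": 0,"ry": 0,"rz": -0.227},{"dx": -0.84,"dy": -0.106,"dz": 0,"rx": 0,"ry": 0,"rz": -0.227},{"dx": -0.84,"dy": -0.106,"dz": 0,"rx": 0,"ry": 0,"rz": -0.227},{"dx": -0.84,"dy": -0.106,"dz": 0,"rx": 0,"ry": 0,"rz": -0.227},{"dx": -0.84,"dy": -0.106,"dz": 0,"rx": 0,"ry": 0,"rz": -0.227}])

```text
time_s: 7.58
tcp_pos: [0.4429, -0.0057, 0.2194]
eef_rot: [0.0, 0.648, 0.761, 0.0]
contact_force: [-0.0, 0.1, -0.8]
gripper_width: 0.0624
finger_force: 55.4
```

carry_out(rows=[{"dx": -0.84,"dy": -0.106,"dz": 0,"rx": 0,"ry": 0,"rz": -0.227},{"dx": -0.84,"dy": -0.106,"dz": 0,"rx": 0,"ry": 0,"rz": -0.227},{"dx": -0.84,"dy": -0.106,"dz": 0,"rx": 0,"ry": 0,"rz": -0.227},{"dx": -0.84,"dy": -0.106,"dz": 0,"rx": 0,"ry": 0,"rz": -0.227},{"dx": -0.84,"dy": -0.106,"dz": 0,"rx": 0,"ry": 0,"rz": -0.227},{"dx": -0.84,"dy": -0.106,"dz": 0,"rx": 0,"ry": 0,"rz": -0.227},{"dx": -0.84,"dy": -0.106,"dz": 0,"rx": 0,"ry": 0,"rz": -0.227},{"dx": -0.84,"dy": -0.106,"dz": 0,"rx": 0,"ry": 0,"rz": -0.227}])

```text
time_s: 8.25
tcp_pos: [0.4612, -0.2079, 0.2194]
eef_rot: [-0.0, 0.599, 0.801, 0.0]
contact_force: [-0.1, -0.2, -0.2]
gripper_width: 0.063
finger_force: 55.4
```

carry_out(rows=[{"dx": -0.84,"dy": -0.106,"dz": 0,"rx": 0,"ry": 0,"rz": -0.227},{"dx": -0.84,"dy": -0.106,"dz": 0,"rx": 0,"ry": 0,"rz": -0.227},{"dx": -0.84,"dy": -0.106,"dz": 0,"rx": 0,"ry": 0,"rz": -0.227},{"dx": -0.84,"dy": -0.106,"dz": 0,"rx": 0,"ry": 0,"rz": -0.227},{"dx": 0,"dy": 0,"dz": 0,"rx": 0,"ry": 0,"rz": 0},{"dx": 0,"dy": 0,"dz": 0,"rx": 0,"ry": 0,"rz": 0},{"dx": 0,"dy": 0,"dz": 0,"rx": 0,"ry": 0,"rz": 0},{"dx": 0,"dy": 0,"dz": 0,"rx": 0,"ry": 0,"rz": 0}])

```text
time_s: 8.92
tcp_pos: [0.4798, -0.3056, 0.2189]
eef_rot: [-0.001, 0.573, 0.819, 0.0]
contact_force: [-0.5, 0.0, -0.9]
gripper_width: 0.0628
finger_force: 55.4
```

```bash
python3 - <<'E'
from h import *
P=st();im=bot.capture("wrist")[:,:,::-1];st();cv2.imwrite("pics/w4.png",im);np.savez("w4.npz",p=P[0],q=P[1].as_quat())
hsv=cv2.cvtColor(im,cv2.COLOR_BGR2HSV)
m=((hsv[:,:,2]>80)&(hsv[:,:,1]<60)).astype(np.uint8)
for c in cv2.findContours(m,0,2)[0]:
    if cv2.contourArea(c)>300:
        w=ray("wrist",c.reshape(-1,2),.022,P)[:,:2].astype(np.float32); print(cv2.boundingRect(c),cv2.minAreaRect(w))
        w=ray("wrist",c.reshape(-1,2),.012,P)[:,:2].astype(np.float32); print(" z12",cv2.minAreaRect(w))
E
```

```text
t 8.92 p [ 0.4798 -0.3056  0.2189] x [-0.3427  0.9394  0.0013] z [-0.0009  0.0011 -1.    ] w 0.0628 F [-0.4949  0.0428 -0.8923] ff 55.42541563510895 j [-0.6438  0.234   1.7956  0.0004  1.1133 -0.9938]
t 8.97 p [ 0.4799 -0.3055  0.2189] x [-0.343   0.9393  0.001 ] z [-0.0007  0.0008 -1.    ] w 0.0627 F [-0.6977  0.2003 -0.4954] ff 55.4253226518631 j [-0.6436  0.2339  1.7956  0.0003  1.1131 -0.9938]
(58, 220, 16, 58) ((0.2613576650619507, -0.5138636231422424), (0.0276695117354393, 0.1002560630440712), 0.7996515035629272)
 z12 ((0.2552998661994934, -0.522304892539978), (0.028530865907669067, 0.1033770740032196), 0.7996357679367065)
(367, 185, 42, 50) ((0.6488187313079834, -0.2995259165763855), (0.05618635192513466, 0.03593902289867401), 85.18537139892578)
 z12 ((0.6548227071762085, -0.3012947738170624), (0.0579354465007782, 0.0370577909052372), 85.18531036376953)
(0, 183, 59, 201) ((0.10143327713012695, -0.7847793102264404), (0.7469999194145203, 0.12551634013652802), 70.97270202636719)
 z12 ((0.09039697051048279, -0.8016543388366699), (0.7702544927597046, 0.12942375242710114), 70.972702
[... 1954 characters left out ...]
(0.09251349419355392, -0.2611158490180969), (0.039478544145822525, 0.08244780451059341), 23.91704750061035)
 z12 ((0.081199511885643, -0.2616890072822571), (0.040707528591156006, 0.0850144475698471), 23.917041778564453)
(29, 0, 99, 47) ((0.2003304362297058, -0.19946545362472534), (0.14927630126476288, 0.055381517857313156), 0.35275304317474365)
 z12 ((0.1923728734254837, -0.1981193572282791), (0.15392336249351501, 0.057105571031570435), 0.3527420163154602)
(0, 0, 20, 28) ((0.06812465190887451, -0.20787698030471802), (0.06342814117670059, 0.04001609981060028), 2.299384832382202)
 z12 ((0.05605144053697586, -0.20679275691509247), (0.06540267914533615, 0.041261814534664154), 2.2993829250335693)
```

View pics/w4.png

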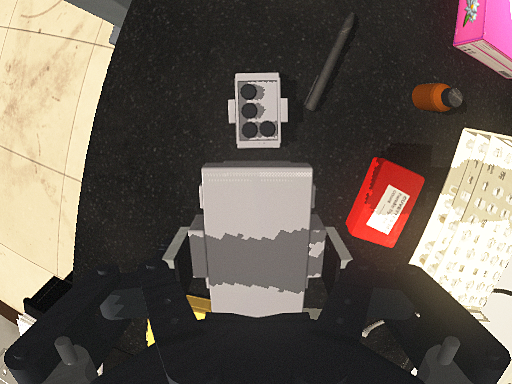

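The picture shows the plain tray at (258,110), with lugs at (231,110) and (284,109) and all four discs inside, back side up. The held lipped tray is straight between the jaws, with its far top edge at about row 167. I'll work out its offset in the hand and the placing pose.

```bash
python3 - <<'E'
from h import *
P=st()
im=cv2.imread("pics/w4.png")
print(im[155:180,256,1])
P0=(np.zeros(3),R.identity())
for px in([256,168],[256,164],[256,161]): print(px,ray("wrist",px,-.0017,P0)*1000,ray("wrist",px,.0103,P0)*1000)
# edge straightness of held tray top face
g=im[:,:,1].astype(int)
L=[];Rr=[]
for r in (175,180,200,206): 
    d=np.diff(g[r]);L.append((190+np.argmax(d[190:225]),r));Rr.append((295+np.argmin(d[295:325]),r))
print(ray("wrist",L,-.0017,P0)*1000,ray("wrist",Rr,-.0017,P0)*1000)
row(goal([.458,-.2472,.06],np.radians(20.9)),16)
E
```

```text
t 8.97 p [ 0.4799 -0.3055  0.2189] x [-0.343   0.9393  0.001 ] z [-0.0007  0.0008 -1.    ] w 0.0627 F [-0.6977  0.2003 -0.4954] ff 55.4253226518631 j [-0.6436  0.2339  1.7956  0.0003  1.1131 -0.9938]
[ 49  52  51  53  47  60  74  79  82  86  80  73 129 171 192 193 188 185
 199 193 185 189 191 189 188]
[256, 168] [[41.0946 -1.2348 -1.7   ]] [[38.5201 -1.2684 10.3   ]]
[256, 164] [[42.8143 -1.2353 -1.7   ]] [[40.4083 -1.269  10.3   ]]
[256, 161] [[44.0981 -1.2357 -1.7   ]] [[41.8177 -1.2694 10.3   ]]
[[ 38.0991 -24.8178  -1.7   ]
 [ 35.8854 -24.9213  -1.7   ]
 [ 26.8137 -26.2929  -1.7   ]
 [ 24.0153 -26.459   -1.7   ]] [[38.1409 22.324  -1.7   ]
 [35.9289 22.4283 -1.7   ]
 [26.8733 22.4523 -1.7   ]
 [24.0676 24.4192 -1.7   ]]
t 8.97 p [ 0.4799 -0.3055  0.2189] x [-0.343   0.9393  0.001 ] z [-0.0007  0.0008 -1.    ] w 0.0627 F [-0.6977  0.2003 -0.4954] ff 55.4253226518631 j [-0.6436  0.2339  1.7956  0.0003  1.1131 -0.9938]
16 rows: d [ 0.13  -0.     0.331] r [-0.    -0.001 -0.013]
```

```bash
python3 - <<'E'
from h import *
im=cv2.imread("pics/w4.png");g=im[:,:,1].astype(int)
for r in (170,180,190,195,200,215,230,245,260):
    d=np.diff(g[r]); print(r,[(int(i),int(d[i])) for i in np.where(abs(d[150:365])>22)[0]+150])
P0=(np.zeros(3),R.identity())
# plain tray, mid columns of feet/lugs with edges in tool coords and world
E
```

```text
170 [(200, 135), (201, 51), (311, -63), (312, -76)]
180 [(201, 225), (202, -54), (209, -23), (311, -74), (312, -49)]
190 [(198, 234), (199, -40), (200, -24), (310, -67), (311, -38), (314, -33), (315, -32)]
195 [(153, -35), (198, 146), (199, 41), (201, -44), (202, 60), (310, -69), (314, -41)]
200 [(198, 50), (199, 136), (200, -23), (201, -39), (202, 63), (203, -25), (310, -66), (313, -27), (314, -55)]
215 [(195, 38), (203, 120), (309, -67), (310, -41), (317, -29)]
230 [(177, 43), (178, 67), (187, 30), (202, -30), (203, 24), (204, 87), (279, -83), (283, 91), (293, -75), (296, 64), (300, -57), (308, -25), (312, 31), (319, -56), (335, -52), (336, -36), (352, 23)]
245 [(168, 46), (169, 50), (180, -84), (189, 56), (206, 23), (307, -34), (308, 133), (323, -89), (324, -72), (326, -23), (332, 32), (333, 51), (344, -50)]
260 [(162, 25), (163, 61), (164, 60), (172, -60), (173, -79), (190, 29), (191, 61), (322, -73), (340, 108), (341, 31), (349, -65), (350, -83)]
```

```bash
python3 - <<'E'
from h import *
c=bot.calibration("wrist");print(c["tool_from_camera"][:3],c["intrinsics"]);print(bot.calibration("wrist")["tool_from_camera"][:3,3])
E
```

```text
[[ 0.0009  0.9625  0.2711  0.0674]
 [ 1.     -0.0009 -0.0002 -0.0009]
 [ 0.0001  0.2711 -0.9625 -0.1243]] [[297.3186   0.     256.8492]
 [  0.     297.3186 186.7943]
 [  0.       0.       1.    ]]
[ 0.0674 -0.0009 -0.1243]
```

```bash
python3 - <<'E'
from h import *
row(goal([.4589,-.2461,.058],np.radians(20.8)),16)
E
```

```text
t 8.97 p [ 0.4799 -0.3055  0.2189] x [-0.343   0.9393  0.001 ] z [-0.0007  0.0008 -1.    ] w 0.0627 F [-0.6977  0.2003 -0.4954] ff 55.4253226518631 j [-0.6436  0.2339  1.7956  0.0003  1.1131 -0.9938]
16 rows: d [0.131 0.002 0.335] r [-0.    -0.001 -0.012]
```

carry_out(rows=[{"dx": 0.262,"dy": 0.004,"dz": 0.335,"rx": 0,"ry": 0,"rz": -0.024},{"dx": 0.262,"dy": 0.004,"dz": 0.335,"rx": 0,"ry": 0,"rz": -0.024},{"dx": 0.262,"dy": 0.004,"dz": 0.335,"rx": 0,"ry": 0,"rz": -0.024},{"dx": 0.262,"dy": 0.004,"dz": 0.335,"rx": 0,"ry": 0,"rz": -0.024},{"dx": 0.262,"dy": 0.004,"dz": 0.335,"rx": 0,"ry": 0,"rz": -0.024},{"dx": 0.262,"dy": 0.004,"dz": 0.335,"rx": 0,"ry": 0,"rz": -0.024},{"dx": 0.262,"dy": 0.004,"dz": 0.335,"rx": 0,"ry": 0,"rz": -0.024},{"dx": 0.262,"dy": 0.004,"dz": 0.335,"rx": 0,"ry": 0,"rz": -0.024}])

```text
time_s: 9.63
tcp_pos: [0.4589, -0.2466, 0.1375]
eef_rot: [-0.0, 0.568, 0.823, -0.0]
contact_force: [0.3, 0.6, -0.9]
gripper_width: 0.0626
finger_force: 55.4
```

carry_out(rows=[{"dx": 0,"dy": 0,"dz": 0.55,"rx": 0,"ry": 0,"rz": 0},{"dx": 0,"dy": 0,"dz": 0.55,"rx": 0,"ry": 0,"rz": 0},{"dx": 0,"dy": 0,"dz": 0.55,"rx": 0,"ry": 0,"rz": 0},{"dx": 0,"dy": 0,"dz": 0.55,"rx": 0,"ry": 0,"rz": 0},{"dx": 0,"dy": 0,"dz": 0.48,"rx": 0,"ry": 0,"rz": 0},{"dx": 0,"dy": 0,"dz": 0,"rx": 0,"ry": 0,"rz": 0},{"dx": 0,"dy": 0,"dz": 0,"rx": 0,"ry": 0,"rz": 0},{"dx": 0,"dy": 0,"dz": 0,"rx": 0,"ry": 0,"rz": 0}])

```text
time_s: 10.3
tcp_pos: [0.4598, -0.2476, 0.0587]
eef_rot: [0.0, 0.568, 0.823, 0.0]
contact_force: [0.4, -0.4, 0.5]
gripper_width: 0.0628
finger_force: 55.4
```

```bash
python3 - <<'E'
from h import *
row(goal([.4589,-.2461,.043],np.radians(20.8)),8)
a=bot.capture("scene")[:,:,::-1][130:230,270:400];b=bot.capture("top")[:,:,::-1][180:260,290:390]
cv2.imwrite("pics/c5.png",np.hstack([cv2.resize(a,(520,400),interpolation=2),cv2.resize(bot.capture("wrist")[60:260:,130:330,::-1],(280,400))]))
E
```

```text
t 10.3 p [ 0.4598 -0.2476  0.0587] x [-0.3549  0.9349 -0.0008] z [ 0.0008 -0.0005 -1.    ] w 0.0628 F [ 0.387  -0.4113  0.5013] ff 55.363343954086304 j [-0.5774  0.3845  1.9892 -0.      0.767  -0.9402]
8 rows: d [ 0.007 -0.001  0.065] r [ 0.001  0.001 -0.   ]
```

View pics/c5.png

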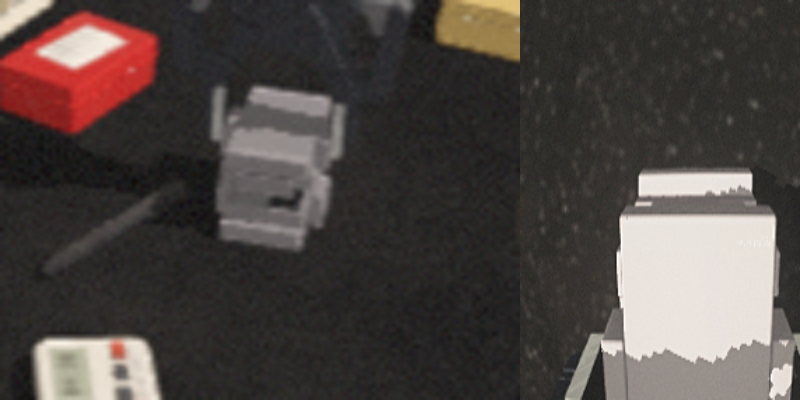

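The left crop shows the held tray straight above the plain one. In the right crop the lower foot's mid-column (696) and the upper tray's (698) agree, so I lower slowly.

carry_out(rows=[{"dx": 0.05,"dy": 0,"dz": 0,"rx": 0,"ry": 0,"rz": 0},{"dx": 0,"dy": 0,"dz": 0.07,"rx": 0,"ry": 0,"rz": 0},{"dx": 0,"dy": 0,"dz": 0.07,"rx": 0,"ry": 0,"rz": 0},{"dx": 0,"dy": 0,"dz": 0.07,"rx": 0,"ry": 0,"rz": 0},{"dx": 0,"dy": 0,"dz": 0.07,"rx": 0,"ry": 0,"rz": 0},{"dx": 0,"dy": 0,"dz": 0.04,"rx": 0,"ry": 0,"rz": 0},{"dx": 0,"dy": 0,"dz": 0,"rx": 0,"ry": 0,"rz": 0},{"dx": 0,"dy": 0,"dz": 0,"rx": 0,"ry": 0,"rz": 0}])

```text
time_s: 11.12
tcp_pos: [0.4587, -0.246, 0.0484]
eef_rot: [-0.0, 0.568, 0.823, -0.0]
contact_force: [-0.3, -0.0, -1.3]
gripper_width: 0.0629
finger_force: 55.4
```

Lips are at about 23 mm, level with the plain tray's rim at 22 mm. I continue down to z = 0.0425.

carry_out(rows=[{"dx": 0,"dy": 0,"dz": 0.05,"rx": 0,"ry": 0,"rz": 0},{"dx": 0,"dy": 0,"dz": 0.05,"rx": 0,"ry": 0,"rz": 0},{"dx": 0,"dy": 0,"dz": 0.03,"rx": 0,"ry": 0,"rz": 0},{"dx": 0,"dy": 0,"dz": 0.03,"rx": 0,"ry": 0,"rz": 0},{"dx": 0,"dy": 0,"dz": 0.02,"rx": 0,"ry": 0,"rz": 0},{"dx": 0,"dy": 0,"dz": 0,"rx": 0,"ry": 0,"rz": 0},{"dx": 0,"dy": 0,"dz": 0,"rx": 0,"ry": 0,"rz": 0},{"dx": 0,"dy": 0,"dz": 0,"rx": 0,"ry": 0,"rz": 0}])

```text
time_s: 11.78
tcp_pos: [0.4589, -0.2461, 0.0433]
eef_rot: [0.0, 0.568, 0.823, 0.0]
contact_force: [0.3, -0.4, -1.4]
gripper_width: 0.0629
finger_force: 55.4
```

No contact force, so the lips have gone past the walls. I lower the last millimetre and open.

carry_out(rows=[{"dx": 0,"dy": 0,"dz": 0.03,"rx": 0,"ry": 0,"rz": 0},{"dx": 0,"dy": 0,"dz": 0.03,"rx": 0,"ry": 0,"rz": 0},{"dx": 0,"dy": 0,"dz": 0,"rx": 0,"ry": 0,"rz": 0},{"dx": 0,"dy": 0,"dz": 0,"rx": 0,"ry": 0,"rz": 0},{"dx": 0,"dy": 0,"dz": 0,"rx": 0,"ry": 0,"rz": 0},{"dx": 0,"dy": 0,"dz": 0,"rx": 0,"ry": 0,"rz": 0},{"dx": 0,"dy": 0,"dz": 0,"rx": 0,"ry": 0,"rz": 0},{"dx": 0,"dy": 0,"dz": 0,"rx": 0,"ry": 0,"rz": 0}])

```text
time_s: 12.45
tcp_pos: [0.4591, -0.2462, 0.0423]
eef_rot: [0.0, 0.568, 0.823, 0.0]
contact_force: [-1.7, 0.5, 5.6]
gripper_width: 0.0631
finger_force: 56.1
```

carry_out(rows=[{"dx": 0,"dy": 0,"dz": 0,"rx": 0,"ry": 0,"rz": 0},{"dx": 0,"dy": 0,"dz": 0,"rx": 0,"ry": 0,"rz": 0},{"dx": 0,"dy": 0,"dz": 0,"rx": 0,"ry": 0,"rz": 0},{"dx": 0,"dy": 0,"dz": 0,"rx": 0,"ry": 0,"rz": 0},{"dx": 0,"dy": 0,"dz": 0,"rx": 0,"ry": 0,"rz": 0},{"dx": 0,"dy": 0,"dz": 0,"rx": 0,"ry": 0,"rz": 0},{"dx": 0,"dy": 0,"dz": 0,"rx": 0,"ry": 0,"rz": 0},{"dx": 0,"dy": 0,"dz": 0,"rx": 0,"ry": 0,"rz": 0}], gripper=-1)

```text
time_s: 13.12
tcp_pos: [0.4588, -0.2461, 0.0414]
eef_rot: [-0.0, 0.568, 0.823, -0.0]
contact_force: [1.0, 0.1, -0.3]
gripper_width: 0.0854
finger_force: 0.0
```

The cap seated at the expected height, with contact at z = 0.0423. For the turn I grasp both lugs at a -30° tilt about the closing axis and roll to +60°, standing the pair on end. Then I regrip and repeat.

```bash
python3 - <<'E'
from h import *
y=np.radians(20.8);c=np.array([.459,-.2467,.022])
g=goal(c,y,-30);z=g[1].as_matrix()[:,2];g=(c-z*.006,g[1]);print(g[0])
row(g,8)
E
```

```text
[ 0.4579 -0.2439  0.0272]
t 13.12 p [ 0.4588 -0.2461  0.0414] x [-0.3548  0.9349  0.0001] z [-0.0001  0.0001 -1.    ] w 0.0854 F [ 1.0278  0.064  -0.2894] ff 0.0 j [-0.5759  0.4141  1.9948 -0.      0.7328 -0.9387]
8 rows: d [ 0.023 -0.     0.056] r [-0.    -0.938 -0.   ]
```

carry_out(rows=[{"dx": 0.023,"dy": 0,"dz": 0.056,"rx": 0,"ry": -0.938,"rz": 0},{"dx": 0.023,"dy": 0,"dz": 0.056,"rx": 0,"ry": -0.938,"rz": 0},{"dx": 0.023,"dy": 0,"dz": 0.056,"rx": 0,"ry": -0.938,"rz": 0},{"dx": 0.023,"dy": 0,"dz": 0.056,"rx": 0,"ry": -0.938,"rz": 0},{"dx": 0.023,"dy": 0,"dz": 0.056,"rx": 0,"ry": -0.938,"rz": 0},{"dx": 0.023,"dy": 0,"dz": 0.056,"rx": 0,"ry": -0.938,"rz": 0},{"dx": 0.023,"dy": 0,"dz": 0.056,"rx": 0,"ry": -0.938,"rz": 0},{"dx": 0.023,"dy": 0,"dz": 0.056,"rx": 0,"ry": -0.938,"rz": 0}])

```text
time_s: 13.78
tcp_pos: [0.4569, -0.2445, 0.0283]
eef_rot: [0.197, 0.552, 0.799, -0.138]
contact_force: [0.0, -1.0, 0.3]
gripper_width: 0.0855
finger_force: 0.0
```

```bash
python3 - <<'E'
from h import *
st()
E
```

```text
t 13.78 p [ 0.4569 -0.2445  0.0283] x [-0.3136  0.8269 -0.4667] z [ 0.1614 -0.438  -0.8844] w 0.0855 F [ 0.0414 -1.0121  0.3278] ff 0.0 j [-0.3743  0.3837  2.2127 -1.0646  0.4101  0.23  ]
```

carry_out(rows=[{"dx": 0,"dy": 0,"dz": 0,"rx": 0,"ry": 0,"rz": 0},{"dx": 0,"dy": 0,"dz": 0,"rx": 0,"ry": 0,"rz": 0},{"dx": 0,"dy": 0,"dz": 0,"rx": 0,"ry": 0,"rz": 0},{"dx": 0,"dy": 0,"dz": 0,"rx": 0,"ry": 0,"rz": 0},{"dx": 0,"dy": 0,"dz": 0,"rx": 0,"ry": 0,"rz": 0},{"dx": 0,"dy": 0,"dz": 0,"rx": 0,"ry": 0,"rz": 0},{"dx": 0,"dy": 0,"dz": 0,"rx": 0,"ry": 0,"rz": 0},{"dx": 0,"dy": 0,"dz": 0,"rx": 0,"ry": 0,"rz": 0}], gripper=1, force=100)

```text
time_s: 14.45
tcp_pos: [0.457, -0.2451, 0.0283]
eef_rot: [0.195, 0.552, 0.799, -0.138]
contact_force: [1.0, -1.4, -1.9]
gripper_width: 0.0626
finger_force: 109.0
```

```bash
python3 - <<'E'
from h import *
P=st();np.savez("g2.npz",p=P[0],q=P[1].as_quat())
print(np.degrees((goal([0]*3,np.radians(20.8))[1].inv()*P[1]).as_rotvec()))
E
```

```text
t 14.45 p [ 0.457  -0.2451  0.0283] x [-0.3136  0.8281 -0.4647] z [ 0.1597 -0.4364 -0.8855] w 0.0626 F [ 0.9677 -1.3806 -1.9297] ff 108.95005166530609 j [-0.3761  0.3839  2.211  -1.0559  0.4104  0.2203]
[  0.3064 -27.6906   0.1256]
```

```bash
cat >> h.py <<'E'
def flip(c0,c1,grasp,yaw,deg=90):
    a=np.array([np.cos(yaw),np.sin(yaw),0]);Q=R.from_rotvec(np.radians(deg)*a)
    return np.array(c1)+Q.apply(grasp[0]-c0),Q*grasp[1]
E
python3 - <<'E'
from h import *
P=st();c=np.array([.459,-.2467,.022]);up=np.array([0,0,.1])
row((P[0]+up,P[1]),4,P)
g=flip(c,[.41,-.21,.13],P,np.radians(20.8));print(g[0],g[1].as_matrix()[:,2])
row(g,24,(P[0]+up,P[1]))
E
```

```text
t 14.45 p [ 0.457  -0.2451  0.0283] x [-0.3136  0.8281 -0.4647] z [ 0.1597 -0.4364 -0.8855] w 0.0626 F [ 0.9677 -1.3806 -1.9297] ff 108.95005166530609 j [-0.3761  0.3839  2.211  -1.0559  0.4104  0.2203]
4 rows: d [-0.387 -0.004 -0.738] r [0. 0. 0.]
[ 0.411  -0.2164  0.1323] [-0.3197  0.8257 -0.4647]
24 rows: d [ 0.066 -0.046  0.012] r [ 0.001  0.937 -0.005]
```

carry_out(rows=[{"dx": -0.19,"dy": 0,"dz": -0.37,"rx": 0,"ry": 0,"rz": 0},{"dx": -0.19,"dy": 0,"dz": -0.37,"rx": 0,"ry": 0,"rz": 0},{"dx": -0.39,"dy": 0,"dz": -0.74,"rx": 0,"ry": 0,"rz": 0},{"dx": -0.39,"dy": 0,"dz": -0.74,"rx": 0,"ry": 0,"rz": 0},{"dx": -0.39,"dy": 0,"dz": -0.74,"rx": 0,"ry": 0,"rz": 0},{"dx": 0,"dy": 0,"dz": 0,"rx": 0,"ry": 0.5,"rz": 0},{"dx": 0.06,"dy": -0.04,"dz": 0,"rx": 0,"ry": 0.8,"rz": 0},{"dx": 0.06,"dy": -0.04,"dz": 0,"rx": 0,"ry": 0.9,"rz": 0}])

```text
time_s: 15.12
tcp_pos: [0.4532, -0.2414, 0.1272]
eef_rot: [0.132, 0.561, 0.812, -0.094]
contact_force: [-0.9, -0.4, -2.9]
gripper_width: 0.0626
finger_force: 109.6
```

```bash
cat >> h.py <<'E'
G1=lambda z:flip(np.array([.459,-.2467,.022]),[.41,-.21,z],(np.array([.457,-.2451,.0283]),R.from_quat(np.load("g2.npz")["q"])),np.radians(20.8))
E
python3 - <<'E'
from h import *
row(G1(.13),22)
E
```

```text
t 15.12 p [ 0.4532 -0.2414  0.1272] x [-0.3361  0.8857 -0.3204] z [ 0.1088 -0.3014 -0.9473] w 0.0626 F [-0.9274 -0.3987 -2.8827] ff 109.64557975530624 j [-0.443   0.1644  2.1409 -0.389   0.6373 -0.5136]
22 rows: d [ 0.062 -0.046  0.014] r [ 0.001  0.92  -0.005]
```

carry_out(rows=[{"dx": 0.06,"dy": -0.046,"dz": 0.014,"rx": 0,"ry": 0.92,"rz": -0.005},{"dx": 0.06,"dy": -0.046,"dz": 0.014,"rx": 0,"ry": 0.92,"rz": -0.005},{"dx": 0.06,"dy": -0.046,"dz": 0.014,"rx": 0,"ry": 0.92,"rz": -0.005},{"dx": 0.06,"dy": -0.046,"dz": 0.014,"rx": 0,"ry": 0.92,"rz": -0.005},{"dx": 0.06,"dy": -0.046,"dz": 0.014,"rx": 0,"ry": 0.92,"rz": -0.005},{"dx": 0.06,"dy": -0.046,"dz": 0.014,"rx": 0,"ry": 0.92,"rz": -0.005},{"dx": 0.06,"dy": -0.046,"dz": 0.014,"rx": 0,"ry": 0.92,"rz": -0.005},{"dx": 0.06,"dy": -0.046,"dz": 0.014,"rx": 0,"ry": 0.92,"rz": -0.005}])

```text
time_s: 15.78
tcp_pos: [0.4382, -0.2332, 0.1221]
eef_rot: [-0.079, 0.566, 0.819, 0.051]
contact_force: [0.6, -0.6, -3.0]
gripper_width: 0.0627
finger_force: 109.6
```

```bash
python3 - <<'E'
from h import *
row(G1(.13),14)
E
```

```text
t 15.78 p [ 0.4382 -0.2332  0.1221] x [-0.348   0.9187  0.1866] z [-0.0708  0.1727 -0.9824] w 0.0627 F [ 0.6397 -0.5557 -2.9993] ff 109.62153151631355 j [-0.6355  0.3167  1.9279  0.1113  1.0605 -1.0605]
14 rows: d [ 0.066 -0.046  0.015] r [ 0.002  0.921 -0.005]
```

carry_out(rows=[{"dx": 0.066,"dy": -0.046,"dz": 0.015,"rx": 0,"ry": 0.92,"rz": -0.005},{"dx": 0.066,"dy": -0.046,"dz": 0.015,"rx": 0,"ry": 0.92,"rz": -0.005},{"dx": 0.066,"dy": -0.046,"dz": 0.015,"rx": 0,"ry": 0.92,"rz": -0.005},{"dx": 0.066,"dy": -0.046,"dz": 0.015,"rx": 0,"ry": 0.92,"rz": -0.005},{"dx": 0.066,"dy": -0.046,"dz": 0.015,"rx": 0,"ry": 0.92,"rz": -0.005},{"dx": 0.066,"dy": -0.046,"dz": 0.015,"rx": 0,"ry": 0.92,"rz": -0.005},{"dx": 0.066,"dy": -0.046,"dz": 0.015,"rx": 0,"ry": 0.92,"rz": -0.005},{"dx": 0.066,"dy": -0.046,"dz": 0.015,"rx": 0,"ry": 0.92,"rz": -0.005}])

```text
time_s: 16.45
tcp_pos: [0.4226, -0.2229, 0.1249]
eef_rot: [-0.283, 0.533, 0.774, 0.193]
contact_force: [-0.5, -1.1, -2.2]
gripper_width: 0.0626
finger_force: 109.7
```

```bash
python3 - <<'E'
from h import *
row(G1(.10),8)
E
```

```text
t 16.45 p [ 0.4226 -0.2229  0.1249] x [-0.2711  0.7153  0.6441] z [-0.2326  0.6006 -0.7649] w 0.0626 F [-0.4905 -1.0581 -2.204 ] ff 109.69026826322079 j [-0.7537  0.5619  1.7141  0.2829  1.5171 -1.229 ]
8 rows: d [-0.045 -0.035  0.094] r [ 0.003  0.694 -0.003]
```

carry_out(rows=[{"dx": -0.05,"dy": -0.046,"dz": 0.13,"rx": 0,"ry": 0.93,"rz": -0.004},{"dx": -0.06,"dy": -0.046,"dz": 0.13,"rx": 0,"ry": 0.93,"rz": -0.004},{"dx": -0.06,"dy": -0.046,"dz": 0.13,"rx": 0,"ry": 0.93,"rz": -0.004},{"dx": -0.06,"dy": -0.046,"dz": 0.12,"rx": 0,"ry": 0.93,"rz": -0.004},{"dx": -0.06,"dy": -0.046,"dz": 0.12,"rx": 0,"ry": 0.93,"rz": -0.004},{"dx": -0.06,"dy": -0.046,"dz": 0.12,"rx": 0.02,"ry": 0.93,"rz": -0.004},{"dx": 0,"dy": 0,"dz": 0,"rx": 0,"ry": 0,"rz": 0},{"dx": 0,"dy": 0,"dz": 0,"rx": 0,"ry": 0,"rz": 0}])

```text
time_s: 17.12
tcp_pos: [0.4108, -0.216, 0.1012]
eef_rot: [-0.428, 0.485, 0.705, 0.291]
contact_force: [-0.2, -0.6, -1.8]
gripper_width: 0.0622
finger_force: 109.7
```

```bash
python3 - <<'E'
from h import *
row(G1(.0455),8)
E
```

```text
t 17.12 p [ 0.4108 -0.216   0.1012] x [-0.1632  0.4349  0.8856] z [-0.3197  0.8259 -0.4645] w 0.0622 F [-0.1538 -0.5807 -1.8417] ff 109.74511563777924 j [-0.8037  0.8088  1.5743  0.3597  1.7971 -1.289 ]
8 rows: d [-0.198  0.001  0.102] r [ 0.    -0.    -0.002]
```

Orientation is exact. I lower to 3 mm above the expected contact height, then gently down.

carry_out(rows=[{"dx": -0.22,"dy": 0,"dz": 0.115,"rx": 0,"ry": 0,"rz": 0},{"dx": -0.25,"dy": 0,"dz": 0.13,"rx": 0,"ry": 0,"rz": 0},{"dx": -0.25,"dy": 0,"dz": 0.13,"rx": 0,"ry": 0,"rz": 0},{"dx": -0.25,"dy": 0,"dz": 0.13,"rx": 0,"ry": 0,"rz": 0},{"dx": -0.25,"dy": 0,"dz": 0.13,"rx": 0,"ry": 0,"rz": 0},{"dx": -0.25,"dy": 0,"dz": 0.13,"rx": 0,"ry": 0,"rz": 0},{"dx": -0.11,"dy": 0,"dz": 0.05,"rx": 0,"ry": 0,"rz": 0},{"dx": 0,"dy": 0,"dz": 0,"rx": 0,"ry": 0,"rz": 0}])

```text
time_s: 17.78
tcp_pos: [0.4106, -0.2158, 0.0482]
eef_rot: [-0.428, 0.485, 0.704, 0.292]
contact_force: [-1.0, 0.7, -2.9]
gripper_width: 0.0623
finger_force: 109.7
```

carry_out(rows=[{"dx": -0.03,"dy": 0,"dz": 0.015,"rx": 0,"ry": 0,"rz": 0},{"dx": -0.03,"dy": 0,"dz": 0.015,"rx": 0,"ry": 0,"rz": 0},{"dx": -0.02,"dy": 0,"dz": 0.01,"rx": 0,"ry": 0,"rz": 0},{"dx": 0,"dy": 0,"dz": 0,"rx": 0,"ry": 0,"rz": 0},{"dx": 0,"dy": 0,"dz": 0,"rx": 0,"ry": 0,"rz": 0},{"dx": 0,"dy": 0,"dz": 0,"rx": 0,"ry": 0,"rz": 0},{"dx": 0,"dy": 0,"dz": 0,"rx": 0,"ry": 0,"rz": 0},{"dx": 0,"dy": 0,"dz": 0,"rx": 0,"ry": 0,"rz": 0}])

```text
time_s: 18.45
tcp_pos: [0.4112, -0.2164, 0.0468]
eef_rot: [-0.427, 0.485, 0.705, 0.292]
contact_force: [0.7, 0.2, -3.7]
gripper_width: 0.0628
finger_force: 109.7
```

```bash
python3 - <<'E'
from h import *
row(G1(.042),8)
im=bot.capture("scene")[:,:,::-1][150:250,280:410]
cv2.imwrite("pics/c6.png",cv2.resize(im,(780,600),interpolation=2))
E
```

```text
t 18.45 p [ 0.4112 -0.2164  0.0468] x [-0.1643  0.4347  0.8854] z [-0.3195  0.8258 -0.4647] w 0.0628 F [ 0.6911  0.1563 -3.7369] ff 109.74156819283962 j [-0.8037  0.8992  1.5509  0.3552  1.7341 -1.314 ]
8 rows: d [-0.009 -0.001  0.006] r [0. 0. 0.]
```

View pics/c6.png

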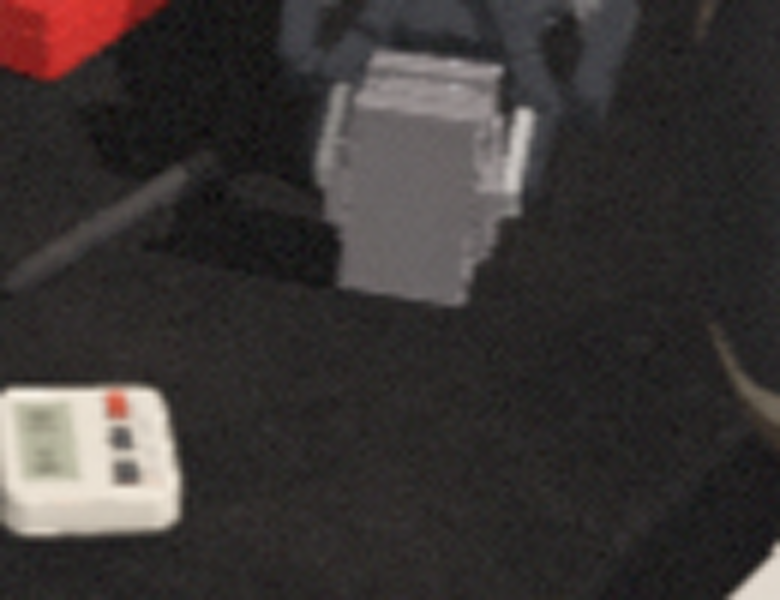

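The picture shows the pair shut and upright in the jaws, with the plain tray's underside facing the camera and its lower edge at about row 295. I keep lowering until contact.

carry_out(rows=[{"dx": -0.03,"dy": 0,"dz": 0.015,"rx": 0,"ry": 0,"rz": 0},{"dx": -0.03,"dy": 0,"dz": 0.015,"rx": 0,"ry": 0,"rz": 0},{"dx": -0.015,"dy": 0,"dz": 0.008,"rx": 0,"ry": 0,"rz": 0},{"dx": 0,"dy": 0,"dz": 0,"rx": 0,"ry": 0,"rz": 0},{"dx": 0,"dy": 0,"dz": 0,"rx": 0,"ry": 0,"rz": 0},{"dx": 0,"dy": 0,"dz": 0,"rx": 0,"ry": 0,"rz": 0},{"dx": 0,"dy": 0,"dz": 0,"rx": 0,"ry": 0,"rz": 0},{"dx": 0,"dy": 0,"dz": 0,"rx": 0,"ry": 0,"rz": 0}])

```text
time_s: 19.17
tcp_pos: [0.4112, -0.2165, 0.0453]
eef_rot: [-0.428, 0.485, 0.705, 0.292]
contact_force: [-0.8, -1.6, 5.4]
gripper_width: 0.0626
finger_force: 110.4
```

Contact at z = 0.0453. I open and back off slightly.

carry_out(rows=[{"dx": 0,"dy": 0,"dz": 0,"rx": 0,"ry": 0,"rz": 0},{"dx": 0,"dy": 0,"dz": 0,"rx": 0,"ry": 0,"rz": 0},{"dx": 0,"dy": 0,"dz": 0,"rx": 0,"ry": 0,"rz": 0},{"dx": 0,"dy": 0,"dz": 0,"rx": 0,"ry": 0,"rz": 0},{"dx": 0,"dy": 0,"dz": 0,"rx": 0,"ry": 0,"rz": 0},{"dx": 0,"dy": 0,"dz": 0,"rx": 0,"ry": 0,"rz": 0},{"dx": 0,"dy": 0,"dz": 0,"rx": 0,"ry": 0,"rz": 0},{"dx": 0,"dy": 0,"dz": 0,"rx": 0,"ry": 0,"rz": 0}], gripper=-1)

```text
time_s: 19.83
tcp_pos: [0.4111, -0.2164, 0.0441]
eef_rot: [-0.427, 0.485, 0.705, 0.292]
contact_force: [0.0, -0.7, 0.2]
gripper_width: 0.0852
finger_force: 0.0
```

```bash
python3 - <<'E'
from h import *
P=st();y=np.radians(20.8)
c=G1(.042)[0]; pc=np.array([.41,-.21,.042])+(P[0]-c)*[1,1,0]; print("pair centre",pc)
a=goal(pc,y,-20);z=a[1].as_matrix()[:,2]
g1=(pc+[0,0,.018],goal(pc,y,0)[1]);row(g1,16)
for t in(-20,-28):
    a=goal(pc,y,t);z=a[1].as_matrix()[:,2];row((pc-z*.004,a[1]),8,g1)
E
```

```text
t 19.83 p [ 0.4111 -0.2164  0.0441] x [-0.1641  0.4346  0.8856] z [-0.3197  0.8258 -0.4645] w 0.0852 F [ 0.0472 -0.6878  0.195 ] ff 0.0 j [-0.8037  0.9038  1.5496  0.3549  1.7312 -1.3151]
pair centre [ 0.4101 -0.21    0.042 ]
t 19.83 p [ 0.4111 -0.2164  0.0441] x [-0.1641  0.4346  0.8856] z [-0.3197  0.8258 -0.4645] w 0.0852 F [ 0.0472 -0.6878  0.195 ] ff 0.0 j [-0.8037  0.9038  1.5496  0.3549  1.7312 -1.3151]
16 rows: d [ 0.031  0.003 -0.022] r [-0.005 -0.974  0.002]
8 rows: d [ 0.015 -0.     0.058] r [ 0.    -0.625 -0.   ]
8 rows: d [0.021 0.    0.058] r [ 0.    -0.875  0.   ]
```

carry_out(rows=[{"dx": 0.03,"dy": 0.003,"dz": -0.022,"rx": -0.005,"ry": -0.97,"rz": 0.002},{"dx": 0.03,"dy": 0.003,"dz": -0.022,"rx": -0.005,"ry": -0.97,"rz": 0.002},{"dx": 0.03,"dy": 0.003,"dz": -0.022,"rx": -0.005,"ry": -0.97,"rz": 0.002},{"dx": 0.03,"dy": 0.003,"dz": -0.022,"rx": -0.005,"ry": -0.97,"rz": 0.002},{"dx": 0.03,"dy": 0.003,"dz": -0.022,"rx": -0.005,"ry": -0.97,"rz": 0.002},{"dx": 0.03,"dy": 0.003,"dz": -0.022,"rx": -0.005,"ry": -0.97,"rz": 0.002},{"dx": 0.03,"dy": 0.003,"dz": -0.022,"rx": -0.005,"ry": -0.97,"rz": 0.002},{"dx": 0.03,"dy": 0.003,"dz": -0.022,"rx": -0.005,"ry": -0.97,"rz": 0.002}])

```text
time_s: 20.5
tcp_pos: [0.4118, -0.2157, 0.0533]
eef_rot: [-0.221, 0.547, 0.793, 0.151]
contact_force: [-0.2, -0.2, -0.4]
gripper_width: 0.0854
finger_force: 0.0
```

carry_out(rows=[{"dx": 0.03,"dy": 0.003,"dz": -0.022,"rx": -0.005,"ry": -0.97,"rz": 0.002},{"dx": 0.03,"dy": 0.003,"dz": -0.022,"rx": -0.005,"ry": -0.97,"rz": 0.002},{"dx": 0.03,"dy": 0.003,"dz": -0.022,"rx": -0.005,"ry": -0.97,"rz": 0.002},{"dx": 0.03,"dy": 0.003,"dz": -0.022,"rx": -0.005,"ry": -0.97,"rz": 0.002},{"dx": 0.03,"dy": 0.003,"dz": -0.022,"rx": -0.005,"ry": -0.97,"rz": 0.002},{"dx": 0.03,"dy": 0.003,"dz": -0.022,"rx": -0.005,"ry": -0.97,"rz": 0.002},{"dx": 0.03,"dy": 0.003,"dz": -0.022,"rx": -0.005,"ry": -0.97,"rz": 0.002},{"dx": 0.03,"dy": 0.003,"dz": -0.022,"rx": -0.005,"ry": -0.97,"rz": 0.002}])

```text
time_s: 21.17
tcp_pos: [0.4105, -0.2104, 0.0606]
eef_rot: [-0.0, 0.568, 0.823, 0.001]
contact_force: [-0.3, -0.2, 0.1]
gripper_width: 0.085
finger_force: 0.0
```

```bash
python3 - <<'E'
from h import *
y=np.radians(20.8);pc=np.array([.4101,-.21,.042])
a=goal(pc,y,-28);z=a[1].as_matrix()[:,2];row((pc-z*.004,a[1]),8)
E
```

```text
t 21.17 p [ 0.4105 -0.2104  0.0606] x [-0.3547  0.935   0.0007] z [ 0.0007  0.001  -1.    ] w 0.085 F [-0.2767 -0.1812  0.1114] ff 0.0 j [-0.5687  0.2874  2.1271  0.0018  0.7271 -0.9326]
8 rows: d [ 0.023 -0.001  0.06 ] r [ 0.001 -0.876 -0.001]
```

carry_out(rows=[{"dx": 0.023,"dy": 0,"dz": 0.06,"rx": 0,"ry": -0.82,"rz": 0},{"dx": 0.023,"dy": 0,"dz": 0.06,"rx": 0,"ry": -0.82,"rz": 0},{"dx": 0.023,"dy": 0,"dz": 0.06,"rx": 0,"ry": -0.82,"rz": 0},{"dx": 0.023,"dy": 0,"dz": 0.06,"rx": 0,"ry": -0.82,"rz": 0},{"dx": 0.023,"dy": 0,"dz": 0.06,"rx": 0,"ry": -0.82,"rz": 0},{"dx": 0.023,"dy": 0,"dz": 0.06,"rx": 0,"ry": -0.82,"rz": 0},{"dx": 0.023,"dy": 0,"dz": 0.06,"rx": 0,"ry": -0.82,"rz": 0},{"dx": 0.023,"dy": 0,"dz": 0.06,"rx": 0,"ry": -0.82,"rz": 0}])

```text
time_s: 21.83
tcp_pos: [0.4091, -0.208, 0.0456]
eef_rot: [0.181, 0.554, 0.803, -0.126]
contact_force: [0.1, -0.8, 1.3]
gripper_width: 0.0852
finger_force: 0.0
```

carry_out(rows=[{"dx": 0,"dy": 0,"dz": 0,"rx": 0,"ry": 0,"rz": 0},{"dx": 0,"dy": 0,"dz": 0,"rx": 0,"ry": 0,"rz": 0},{"dx": 0,"dy": 0,"dz": 0,"rx": 0,"ry": 0,"rz": 0},{"dx": 0,"dy": 0,"dz": 0,"rx": 0,"ry": 0,"rz": 0},{"dx": 0,"dy": 0,"dz": 0,"rx": 0,"ry": 0,"rz": 0},{"dx": 0,"dy": 0,"dz": 0,"rx": 0,"ry": 0,"rz": 0},{"dx": 0,"dy": 0,"dz": 0,"rx": 0,"ry": 0,"rz": 0},{"dx": 0,"dy": 0,"dz": 0,"rx": 0,"ry": 0,"rz": 0}])

```text
time_s: 22.5
tcp_pos: [0.4092, -0.2084, 0.0454]
eef_rot: [0.18, 0.554, 0.803, -0.125]
contact_force: [-0.1, 0.4, -0.3]
gripper_width: 0.0851
finger_force: 0.0
```

```bash
python3 - <<'E'
from h import *
P=st();print(np.degrees((goal([0]*3,np.radians(20.8))[1].inv()*P[1]).as_rotvec()))
E
```

```text
t 22.5 p [ 0.4092 -0.2084  0.0454] x [-0.3202  0.8452 -0.428 ] z [ 0.1505 -0.4007 -0.9038] w 0.0851 F [-0.0921  0.3592 -0.2852] ff 0.0 j [-0.3555  0.2588  2.3216 -0.9253  0.4166  0.1141]
[  0.0812 -25.3399   0.066 ]
```

carry_out(rows=[{"dx": 0,"dy": 0,"dz": 0,"rx": 0,"ry": 0,"rz": 0},{"dx": 0,"dy": 0,"dz": 0,"rx": 0,"ry": 0,"rz": 0},{"dx": 0,"dy": 0,"dz": 0,"rx": 0,"ry": 0,"rz": 0},{"dx": 0,"dy": 0,"dz": 0,"rx": 0,"ry": 0,"rz": 0},{"dx": 0,"dy": 0,"dz": 0,"rx": 0,"ry": 0,"rz": 0},{"dx": 0,"dy": 0,"dz": 0,"rx": 0,"ry": 0,"rz": 0},{"dx": 0,"dy": 0,"dz": 0,"rx": 0,"ry": 0,"rz": 0},{"dx": 0,"dy": 0,"dz": 0,"rx": 0,"ry": 0,"rz": 0}], gripper=1, force=100)

```text
time_s: 23.17
tcp_pos: [0.4094, -0.2086, 0.0458]
eef_rot: [0.18, 0.554, 0.803, -0.126]
contact_force: [-1.5, 0.6, 5.9]
gripper_width: 0.0623
finger_force: 108.1
```

```bash
cat >> h.py <<'E'
def G2(z):
    d=np.load("g3.npz");return flip(np.array([.4101,-.21,.042]),[.41,-.22,z],(d["p"],R.from_quat(d["q"])),np.radians(20.8))
E
python3 - <<'E'
from h import *
P=st();np.savez("g3.npz",p=P[0],q=P[1].as_quat())
up=np.array([0,0,.07]);row((P[0]+up,P[1]),5,P)
row(G2(.11),24,(P[0]+up,P[1]));print(G2(.022)[0],G2(.022)[1].as_matrix()[:,2])
E
```

```text
t 23.17 p [ 0.4094 -0.2086  0.0458] x [-0.3205  0.8446 -0.4289] z [ 0.1505 -0.4016 -0.9033] w 0.0623 F [-1.5444  0.5957  5.8969] ff 108.07679861783981 j [-0.3551  0.2582  2.3214 -0.9262  0.4177  0.1145]
5 rows: d [-0.2   -0.001 -0.422] r [0. 0. 0.]
24 rows: d [-0.024 -0.005 -0.001] r [ 0.     0.937 -0.002]
[ 0.4112 -0.2236  0.0236] [-0.3226  0.8438 -0.4289]
```

carry_out(rows=[{"dx": -0.1,"dy": 0,"dz": -0.21,"rx": 0,"ry": 0,"rz": 0},{"dx": -0.1,"dy": 0,"dz": -0.21,"rx": 0,"ry": 0,"rz": 0},{"dx": -0.2,"dy": 0,"dz": -0.42,"rx": 0,"ry": 0,"rz": 0},{"dx": -0.2,"dy": 0,"dz": -0.42,"rx": 0,"ry": 0,"rz": 0},{"dx": -0.2,"dy": 0,"dz": -0.42,"rx": 0,"ry": 0,"rz": 0},{"dx": -0.2,"dy": 0,"dz": -0.42,"rx": 0,"ry": 0,"rz": 0},{"dx": -0.02,"dy": -0.005,"dz": 0,"rx": 0,"ry": 0.6,"rz": 0},{"dx": -0.02,"dy": -0.005,"dz": 0,"rx": 0,"ry": 0.93,"rz": 0}])

```text
time_s: 23.83
tcp_pos: [0.4083, -0.2078, 0.115]
eef_rot: [0.135, 0.559, 0.812, -0.094]
contact_force: [-0.4, -0.6, -1.7]
gripper_width: 0.0624
finger_force: 109.6
```

carry_out(rows=[{"dx": -0.024,"dy": -0.005,"dz": 0,"rx": 0,"ry": 0.94,"rz": -0.002},{"dx": -0.024,"dy": -0.005,"dz": 0,"rx": 0,"ry": 0.94,"rz": -0.002},{"dx": -0.024,"dy": -0.005,"dz": 0,"rx": 0,"ry": 0.94,"rz": -0.002},{"dx": -0.024,"dy": -0.005,"dz": 0,"rx": 0,"ry": 0.94,"rz": -0.002},{"dx": -0.024,"dy": -0.005,"dz": 0,"rx": 0,"ry": 0.94,"rz": -0.002},{"dx": -0.024,"dy": -0.005,"dz": 0,"rx": 0,"ry": 0.94,"rz": -0.002},{"dx": -0.024,"dy": -0.005,"dz": 0,"rx": 0,"ry": 0.94,"rz": -0.002},{"dx": -0.024,"dy": -0.005,"dz": 0,"rx": 0,"ry": 0.94,"rz": -0.002}])

```text
time_s: 24.5
tcp_pos: [0.4099, -0.2149, 0.1156]
eef_rot: [-0.08, 0.565, 0.819, 0.054]
contact_force: [1.2, 0.3, -2.5]
gripper_width: 0.0622
finger_force: 109.6
```

carry_out(rows=[{"dx": -0.024,"dy": -0.005,"dz": 0,"rx": 0,"ry": 0.94,"rz": -0.002},{"dx": -0.024,"dy": -0.005,"dz": 0,"rx": 0,"ry": 0.94,"rz": -0.002},{"dx": -0.024,"dy": -0.005,"dz": 0,"rx": 0,"ry": 0.94,"rz": -0.002},{"dx": -0.024,"dy": -0.005,"dz": 0,"rx": 0,"ry": 0.94,"rz": -0.002},{"dx": -0.024,"dy": -0.005,"dz": 0,"rx": 0,"ry": 0.94,"rz": -0.002},{"dx": -0.024,"dy": -0.005,"dz": 0,"rx": 0,"ry": 0.94,"rz": -0.002},{"dx": -0.024,"dy": -0.005,"dz": 0,"rx": 0,"ry": 0.94,"rz": -0.002},{"dx": -0.024,"dy": -0.005,"dz": 0,"rx": 0,"ry": 0.94,"rz": -0.002}])

```text
time_s: 25.17
tcp_pos: [0.411, -0.2207, 0.1129]
eef_rot: [-0.289, 0.532, 0.771, 0.199]
contact_force: [-0.2, -0.1, -2.2]
gripper_width: 0.0624
finger_force: 109.5
```

```bash
python3 - <<'E'
from h import *
row(G2(.09),8)
E
```

```text
t 25.17 p [ 0.411  -0.2207  0.1129] x [-0.2678  0.7048  0.6569] z [-0.2347  0.6136 -0.754 ] w 0.0624 F [-0.1685 -0.1164 -2.2013] ff 109.51848685741425 j [-0.7676  0.5739  1.735   0.2829  1.5036 -1.2493]
8 rows: d [-0.077 -0.003  0.046] r [ 0.001  0.735 -0.001]
```

carry_out(rows=[{"dx": -0.06,"dy": -0.004,"dz": 0.06,"rx": 0,"ry": 0.95,"rz": 0},{"dx": -0.08,"dy": -0.004,"dz": 0.07,"rx": 0,"ry": 0.95,"rz": 0},{"dx": -0.1,"dy": -0.004,"dz": 0.06,"rx": 0,"ry": 0.95,"rz": 0},{"dx": -0.12,"dy": -0.004,"dz": 0.06,"rx": 0,"ry": 0.95,"rz": 0},{"dx": -0.12,"dy": -0.004,"dz": 0.06,"rx": 0,"ry": 0.95,"rz": 0},{"dx": -0.12,"dy": -0.004,"dz": 0.06,"rx": 0,"ry": 0.95,"rz": 0},{"dx": 0,"dy": 0,"dz": 0,"rx": 0,"ry": 0.18,"rz": 0},{"dx": 0,"dy": 0,"dz": 0,"rx": 0,"ry": 0,"rz": 0}])

```text
time_s: 25.83
tcp_pos: [0.4106, -0.2227, 0.0905]
eef_rot: [-0.44, 0.48, 0.696, 0.302]
contact_force: [-0.3, 0.6, -2.5]
gripper_width: 0.0622
finger_force: 109.4
```

```bash
python3 - <<'E'
from h import *
row(G2(.025),8)
E
```

```text
t 25.83 p [ 0.4106 -0.2227  0.0905] x [-0.1506  0.4024  0.903 ] z [-0.3223  0.8435 -0.4296] w 0.0622 F [-0.3447  0.566  -2.4508] ff 109.43783819675446 j [-0.8151  0.8541  1.544   0.363   1.8223 -1.2984]
8 rows: d [-0.242  0.002  0.11 ] r [ 0.     0.001 -0.003]
```

carry_out(rows=[{"dx": -0.27,"dy": 0.002,"dz": 0.125,"rx": 0,"ry": 0,"rz": 0},{"dx": -0.32,"dy": 0.002,"dz": 0.145,"rx": 0,"ry": 0,"rz": 0},{"dx": -0.32,"dy": 0.002,"dz": 0.145,"rx": 0,"ry": 0,"rz": 0},{"dx": -0.32,"dy": 0.002,"dz": 0.145,"rx": 0,"ry": 0,"rz": 0},{"dx": -0.32,"dy": 0.002,"dz": 0.145,"rx": 0,"ry": 0,"rz": 0},{"dx": -0.27,"dy": 0.002,"dz": 0.125,"rx": 0,"ry": 0,"rz": 0},{"dx": -0.1,"dy": 0,"dz": 0.045,"rx": 0,"ry": 0,"rz": 0},{"dx": 0,"dy": 0,"dz": 0,"rx": 0,"ry": 0,"rz": 0}])

```text
time_s: 26.5
tcp_pos: [0.4114, -0.2235, 0.0283]
eef_rot: [-0.44, 0.48, 0.696, 0.302]
contact_force: [0.1, 0.4, -2.8]
gripper_width: 0.0625
finger_force: 109.4
```

carry_out(rows=[{"dx": -0.03,"dy": 0,"dz": 0.015,"rx": 0,"ry": 0,"rz": 0},{"dx": -0.03,"dy": 0,"dz": 0.015,"rx": 0,"ry": 0,"rz": 0},{"dx": 0,"dy": 0,"dz": 0,"rx": 0,"ry": 0,"rz": 0},{"dx": 0,"dy": 0,"dz": 0,"rx": 0,"ry": 0,"rz": 0},{"dx": 0,"dy": 0,"dz": 0,"rx": 0,"ry": 0,"rz": 0},{"dx": 0,"dy": 0,"dz": 0,"rx": 0,"ry": 0,"rz": 0},{"dx": 0,"dy": 0,"dz": 0,"rx": 0,"ry": 0,"rz": 0},{"dx": 0,"dy": 0,"dz": 0,"rx": 0,"ry": 0,"rz": 0}])

```text
time_s: 27.17
tcp_pos: [0.412, -0.2241, 0.0275]
eef_rot: [-0.439, 0.48, 0.697, 0.302]
contact_force: [0.2, -0.1, -2.6]
gripper_width: 0.0625
finger_force: 109.4
```

```bash
python3 - <<'E'
from h import *
row(G2(.022),8)
E
```

```text
t 27.17 p [ 0.412  -0.2241  0.0275] x [-0.1529  0.4033  0.9022] z [-0.3217  0.8429 -0.4313] w 0.0625 F [ 0.182  -0.0914 -2.5597] ff 109.44246858358383 j [-0.815   0.9604  1.5081  0.3574  1.7546 -1.3257]
8 rows: d [-0.014 -0.002  0.01 ] r [0.001 0.005 0.   ]
```

carry_out(rows=[{"dx": -0.03,"dy": 0,"dz": 0.015,"rx": 0,"ry": 0.02,"rz": 0},{"dx": -0.03,"dy": 0,"dz": 0.015,"rx": 0,"ry": 0.02,"rz": 0},{"dx": -0.03,"dy": 0,"dz": 0.015,"rx": 0,"ry": 0,"rz": 0},{"dx": -0.03,"dy": 0,"dz": 0.015,"rx": 0,"ry": 0,"rz": 0},{"dx": 0,"dy": 0,"dz": 0,"rx": 0,"ry": 0,"rz": 0},{"dx": 0,"dy": 0,"dz": 0,"rx": 0,"ry": 0,"rz": 0},{"dx": 0,"dy": 0,"dz": 0,"rx": 0,"ry": 0,"rz": 0},{"dx": 0,"dy": 0,"dz": 0,"rx": 0,"ry": 0,"rz": 0}])

```text
time_s: 27.83
tcp_pos: [0.412, -0.224, 0.0257]
eef_rot: [-0.441, 0.479, 0.695, 0.304]
contact_force: [-1.0, -0.7, 6.5]
gripper_width: 0.0623
finger_force: 110.1
```

Contact. I release and check.

carry_out(rows=[{"dx": 0,"dy": 0,"dz": 0,"rx": 0,"ry": 0,"rz": 0},{"dx": 0,"dy": 0,"dz": 0,"rx": 0,"ry": 0,"rz": 0},{"dx": 0,"dy": 0,"dz": 0,"rx": 0,"ry": 0,"rz": 0},{"dx": 0,"dy": 0,"dz": 0,"rx": 0,"ry": 0,"rz": 0},{"dx": 0,"dy": 0,"dz": 0,"rx": 0,"ry": 0,"rz": 0},{"dx": 0,"dy": 0,"dz": 0,"rx": 0,"ry": 0,"rz": 0},{"dx": 0,"dy": 0,"dz": 0,"rx": 0,"ry": 0,"rz": 0},{"dx": 0,"dy": 0,"dz": 0,"rx": 0,"ry": 0,"rz": 0}], gripper=-1)

```text
time_s: 28.5
tcp_pos: [0.4119, -0.2239, 0.0233]
eef_rot: [-0.44, 0.48, 0.696, 0.303]
contact_force: [-0.3, -0.1, -0.1]
gripper_width: 0.0856
finger_force: 0.0
```

```bash
python3 - <<'E'
from h import *
P=st();g=G2(.022);pc=np.array([.41,-.22,0])+(P[0]-g[0])*[1,1,0];print(pc)
row((pc+[0,0,.075],goal(pc,np.radians(20.8))[1]),16)
row((pc+[0,0,.165],goal(pc,np.radians(20.8))[1]),20)
E
```

```text
t 28.5 p [ 0.4119 -0.2239  0.0233] x [-0.1518  0.4007  0.9036] z [-0.3223  0.8441 -0.4284] w 0.0856 F [-0.2753 -0.0649 -0.0621] ff 0.0 j [-0.8151  0.9693  1.5044  0.3577  1.7528 -1.3273]
[ 0.4107 -0.2203  0.    ]
t 28.5 p [ 0.4119 -0.2239  0.0233] x [-0.1518  0.4007  0.9036] z [-0.3223  0.8441 -0.4284] w 0.0856 F [-0.2753 -0.0649 -0.0621] ff 0.0 j [-0.8151  0.9693  1.5044  0.3577  1.7528 -1.3273]
16 rows: d [ 0.071  0.    -0.089] r [-0.001 -1.01   0.   ]
t 28.5 p [ 0.4119 -0.2239  0.0233] x [-0.1518  0.4007  0.9036] z [-0.3223  0.8441 -0.4284] w 0.0856 F [-0.2753 -0.0649 -0.0621] ff 0.0 j [-0.8151  0.9693  1.5044  0.3577  1.7528 -1.3273]
20 rows: d [ 0.145  0.    -0.203] r [-0.001 -0.808  0.   ]
```

carry_out(rows=[{"dx": 0.145,"dy": 0,"dz": -0.203,"rx": 0,"ry": -0.81,"rz": 0},{"dx": 0.145,"dy": 0,"dz": -0.203,"rx": 0,"ry": -0.81,"rz": 0},{"dx": 0.145,"dy": 0,"dz": -0.203,"rx": 0,"ry": -0.81,"rz": 0},{"dx": 0.145,"dy": 0,"dz": -0.203,"rx": 0,"ry": -0.81,"rz": 0},{"dx": 0.145,"dy": 0,"dz": -0.203,"rx": 0,"ry": -0.81,"rz": 0},{"dx": 0.145,"dy": 0,"dz": -0.203,"rx": 0,"ry": -0.81,"rz": 0},{"dx": 0.145,"dy": 0,"dz": -0.203,"rx": 0,"ry": -0.81,"rz": 0},{"dx": 0.145,"dy": 0,"dz": -0.203,"rx": 0,"ry": -0.81,"rz": 0}])

```text
time_s: 29.17
tcp_pos: [0.4185, -0.2411, 0.0805]
eef_rot: [-0.272, 0.536, 0.777, 0.187]
contact_force: [-0.5, -0.0, 0.4]
gripper_width: 0.0851
finger_force: 0.0
```

carry_out(rows=[{"dx": 0.145,"dy": 0,"dz": -0.203,"rx": 0,"ry": -0.81,"rz": 0},{"dx": 0.145,"dy": 0,"dz": -0.203,"rx": 0,"ry": -0.81,"rz": 0},{"dx": 0.145,"dy": 0,"dz": -0.203,"rx": 0,"ry": -0.81,"rz": 0},{"dx": 0.145,"dy": 0,"dz": -0.203,"rx": 0,"ry": -0.81,"rz": 0},{"dx": 0.145,"dy": 0,"dz": -0.203,"rx": 0,"ry": -0.81,"rz": 0},{"dx": 0.145,"dy": 0,"dz": -0.203,"rx": 0,"ry": -0.81,"rz": 0},{"dx": 0.145,"dy": 0,"dz": -0.203,"rx": 0,"ry": -0.81,"rz": 0},{"dx": 0.145,"dy": 0,"dz": -0.203,"rx": 0,"ry": -0.81,"rz": 0}])

```text
time_s: 29.83
tcp_pos: [0.4154, -0.2329, 0.1394]
eef_rot: [-0.091, 0.564, 0.818, 0.062]
contact_force: [-0.0, 0.2, 0.4]
gripper_width: 0.0856
finger_force: 0.0
```

carry_out(rows=[{"dx": 0.145,"dy": 0,"dz": -0.203,"rx": 0,"ry": -0.8,"rz": 0},{"dx": 0.145,"dy": 0,"dz": -0.203,"rx": 0,"ry": -0.8,"rz": 0},{"dx": 0.145,"dy": 0,"dz": -0.203,"rx": 0,"ry": -0.8,"rz": 0},{"dx": 0.145,"dy": 0,"dz": -0.203,"rx": 0,"ry": -0.8,"rz": 0},{"dx": 0,"dy": 0,"dz": 0,"rx": 0,"ry": 0,"rz": 0},{"dx": 0,"dy": 0,"dz": 0,"rx": 0,"ry": 0,"rz": 0},{"dx": 0,"dy": 0,"dz": 0,"rx": 0,"ry": 0,"rz": 0},{"dx": 0,"dy": 0,"dz": 0,"rx": 0,"ry": 0,"rz": 0}])

```text
time_s: 30.5
tcp_pos: [0.4107, -0.2205, 0.1649]
eef_rot: [-0.001, 0.568, 0.823, -0.0]
contact_force: [-0.3, -0.1, -0.3]
gripper_width: 0.0856
finger_force: 0.0
```

```bash
python3 - <<'E'
from h import *
P=st();im=bot.capture("wrist")[:,:,::-1];cv2.imwrite("pics/w7.png",im)
hsv=cv2.cvtColor(im,cv2.COLOR_BGR2HSV)
m=((hsv[:,:,2]>80)&(hsv[:,:,1]<60)).astype(np.uint8)
for c in cv2.findContours(m,0,2)[0]:
    b=cv2.boundingRect(c)
    if cv2.contourArea(c)>1000 and 150<b[0]<330: print(b,cv2.minAreaRect(ray("wrist",c.reshape(-1,2),.044,P)[:,:2].astype(np.float32)))
a=bot.capture("scene")[:,:,::-1][150:250,280:410]
cv2.imwrite("pics/c7.png",np.hstack([cv2.resize(a,(390,300)),im[50:350,60:460]]))
E
```

```text
t 30.5 p [ 0.4107 -0.2205  0.1649] x [-0.3557  0.9346  0.0006] z [-0.0013  0.0002 -1.    ] w 0.0856 F [-0.2712 -0.1394 -0.3275] ff 0.0 j [-0.5858  0.1097  2.0676 -0.0007  0.9655 -0.9491]
(219, 134, 76, 99) ((0.4097308814525604, -0.2211017608642578), (0.06423608958721161, 0.08773130923509598), 21.016666412353516)
(316, 0, 72, 40) ((0.4347459673881531, -0.05471615493297577), (0.06258904933929443, 0.03631829470396042), 28.471521377563477)
```

View pics/c7.png

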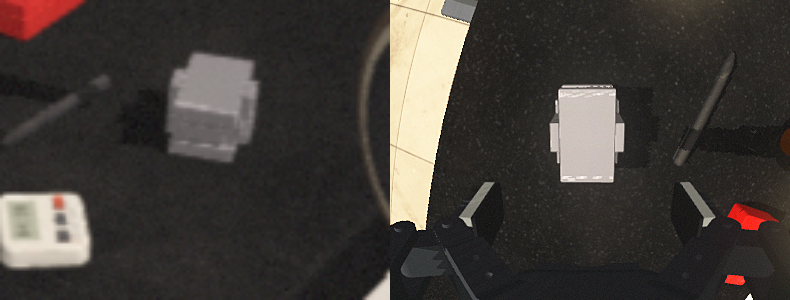

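The left crop shows the pair lying flat and closed. The right crop shows it between the jaws at about (588,133) with no skew. I go straight down onto the plain tray's lugs (z 22–44 mm).

carry_out(rows=[{"dx": 0,"dy": 0,"dz": 0.75,"rx": 0,"ry": 0,"rz": 0},{"dx": 0,"dy": 0,"dz": 0.75,"rx": 0,"ry": 0,"rz": 0},{"dx": 0,"dy": 0,"dz": 0.75,"rx": 0,"ry": 0,"rz": 0},{"dx": 0,"dy": 0,"dz": 0.75,"rx": 0,"ry": 0,"rz": 0},{"dx": 0,"dy": 0,"dz": 0.75,"rx": 0,"ry": 0,"rz": 0},{"dx": 0,"dy": 0,"dz": 0.28,"rx": 0,"ry": 0,"rz": 0},{"dx": 0,"dy": 0,"dz": 0,"rx": 0,"ry": 0,"rz": 0},{"dx": 0,"dy": 0,"dz": 0,"rx": 0,"ry": 0,"rz": 0}])

```text
time_s: 31.27
tcp_pos: [0.4104, -0.2202, 0.044]
eef_rot: [-0.001, 0.568, 0.823, -0.0]
contact_force: [-0.5, -0.1, 0.3]
gripper_width: 0.0856
finger_force: 0.0
```

carry_out(rows=[{"dx": 0,"dy": 0,"dz": 0,"rx": 0,"ry": 0,"rz": 0},{"dx": 0,"dy": 0,"dz": 0,"rx": 0,"ry": 0,"rz": 0},{"dx": 0,"dy": 0,"dz": 0,"rx": 0,"ry": 0,"rz": 0},{"dx": 0,"dy": 0,"dz": 0,"rx": 0,"ry": 0,"rz": 0},{"dx": 0,"dy": 0,"dz": 0,"rx": 0,"ry": 0,"rz": 0},{"dx": 0,"dy": 0,"dz": 0,"rx": 0,"ry": 0,"rz": 0},{"dx": 0,"dy": 0,"dz": 0,"rx": 0,"ry": 0,"rz": 0},{"dx": 0,"dy": 0,"dz": 0,"rx": 0,"ry": 0,"rz": 0}])

```text
time_s: 31.93
tcp_pos: [0.4105, -0.22, 0.0444]
eef_rot: [-0.0, 0.567, 0.824, -0.0]
contact_force: [-0.6, -0.2, 0.4]
gripper_width: 0.0853
finger_force: 0.0
```

Now I grip gently and lift slowly, straight up.

carry_out(rows=[{"dx": 0,"dy": 0,"dz": 0,"rx": 0,"ry": 0,"rz": 0},{"dx": 0,"dy": 0,"dz": 0,"rx": 0,"ry": 0,"rz": 0},{"dx": 0,"dy": 0,"dz": 0,"rx": 0,"ry": 0,"rz": 0},{"dx": 0,"dy": 0,"dz": 0,"rx": 0,"ry": 0,"rz": 0},{"dx": 0,"dy": 0,"dz": 0,"rx": 0,"ry": 0,"rz": 0},{"dx": 0,"dy": 0,"dz": 0,"rx": 0,"ry": 0,"rz": 0},{"dx": 0,"dy": 0,"dz": 0,"rx": 0,"ry": 0,"rz": 0},{"dx": 0,"dy": 0,"dz": 0,"rx": 0,"ry": 0,"rz": 0}], gripper=1, force=40)

```text
time_s: 32.6
tcp_pos: [0.4106, -0.2201, 0.0446]
eef_rot: [-0.0, 0.567, 0.823, -0.0]
contact_force: [-1.0, 0.5, 5.2]
gripper_width: 0.0627
finger_force: 44.5
```

carry_out(rows=[{"dx": 0,"dy": 0,"dz": -0.05,"rx": 0,"ry": 0,"rz": 0},{"dx": 0,"dy": 0,"dz": -0.1,"rx": 0,"ry": 0,"rz": 0},{"dx": 0,"dy": 0,"dz": -0.1,"rx": 0,"ry": 0,"rz": 0},{"dx": 0,"dy": 0,"dz": -0.1,"rx": 0,"ry": 0,"rz": 0},{"dx": 0,"dy": 0,"dz": -0.1,"rx": 0,"ry": 0,"rz": 0},{"dx": 0,"dy": 0,"dz": -0.15,"rx": 0,"ry": 0,"rz": 0},{"dx": 0,"dy": 0,"dz": -0.2,"rx": 0,"ry": 0,"rz": 0},{"dx": 0,"dy": 0,"dz": -0.2,"rx": 0,"ry": 0,"rz": 0}])

```text
time_s: 33.27
tcp_pos: [0.4104, -0.22, 0.0748]
eef_rot: [-0.0, 0.567, 0.823, -0.0]
contact_force: [0.3, -0.2, -0.9]
gripper_width: 0.0629
finger_force: 43.9
```

carry_out(rows=[{"dx": 0,"dy": 0,"dz": -0.4,"rx": 0,"ry": 0,"rz": 0},{"dx": 0,"dy": 0,"dz": -0.5,"rx": 0,"ry": 0,"rz": 0},{"dx": 0,"dy": 0,"dz": -0.5,"rx": 0,"ry": 0,"rz": 0},{"dx": 0,"dy": 0,"dz": -0.5,"rx": 0,"ry": 0,"rz": 0},{"dx": 0,"dy": 0,"dz": -0.5,"rx": 0,"ry": 0,"rz": 0},{"dx": 0,"dy": 0,"dz": -0.2,"rx": 0,"ry": 0,"rz": 0},{"dx": 0,"dy": 0,"dz": 0,"rx": 0,"ry": 0,"rz": 0},{"dx": 0,"dy": 0,"dz": 0,"rx": 0,"ry": 0,"rz": 0}])

```text
time_s: 33.93
tcp_pos: [0.4106, -0.22, 0.1525]
eef_rot: [0.0, 0.567, 0.823, -0.0]
contact_force: [-0.1, 0.6, -1.3]
gripper_width: 0.063
finger_force: 44.1
```

```bash
python3 - <<'E'
from h import *
P=st()
for n in("scene","top"):
    cv2.imwrite(f"pics/{n}8.png",bot.capture(n)[:,:,::-1])
a=cv2.imread("pics/scene8.png")[130:250,270:420]
cv2.imwrite("pics/c8.png",cv2.resize(a,(750,600),interpolation=2))
x=P[1].as_matrix()[:,0]; row((P[0]-.115*x*[1,1,0]-[0,0,.08],P[1]),16)
E
```

```text
t 33.93 p [ 0.4106 -0.22    0.1525] x [-0.3562  0.9344 -0.001 ] z [-0.0001 -0.0011 -1.    ] w 0.063 F [-0.1341  0.5839 -1.3102] ff 44.05866801738739 j [-0.5849  0.1276  2.0776 -0.0012  0.9359 -0.9484]
t 34.03 p [ 0.4098 -0.2195  0.1514] x [-0.3562  0.9344  0.0012] z [-0.0023  0.0004 -1.    ] w 0.0632 F [ 0.132  -0.662  -0.8322] ff 44.053741693496704 j [-0.5849  0.1291  2.0787 -0.0011  0.936  -0.9484]
16 rows: d [-0.241  0.001  0.164] r [-0.001 -0.002 -0.   ]
```

View pics/c8.png

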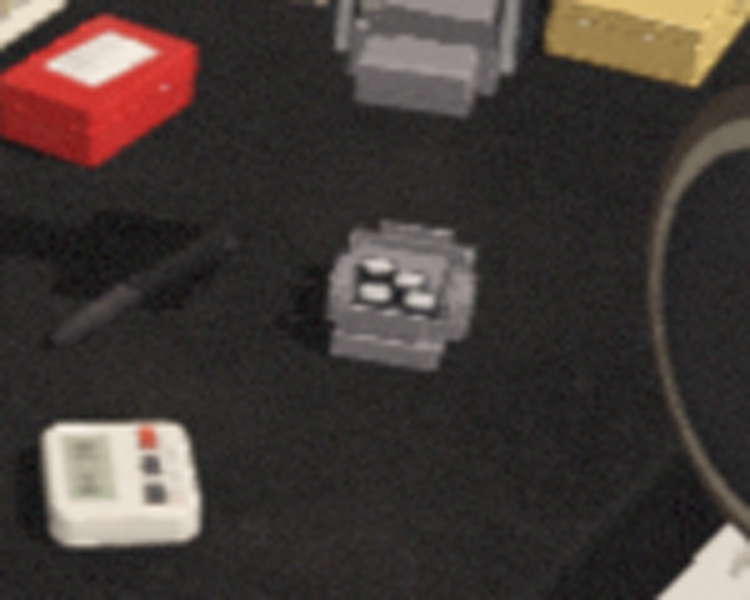

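The picture shows all four mounts face up in the lipped tray (370–420, 265–300) and the plain tray held clear above. I lay it down 115 mm to the right.

carry_out(rows=[{"dx": -0.48,"dy": 0,"dz": 0,"rx": 0,"ry": 0,"rz": 0},{"dx": -0.48,"dy": 0,"dz": 0,"rx": 0,"ry": 0,"rz": 0},{"dx": -0.48,"dy": 0,"dz": 0,"rx": 0,"ry": 0,"rz": 0},{"dx": -0.48,"dy": 0,"dz": 0,"rx": 0,"ry": 0,"rz": 0},{"dx": -0.48,"dy": 0,"dz": 0,"rx": 0,"ry": 0,"rz": 0},{"dx": -0.48,"dy": 0,"dz": 0,"rx": 0,"ry": 0,"rz": 0},{"dx": -0.48,"dy": 0,"dz": 0,"rx": 0,"ry": 0,"rz": 0},{"dx": -0.48,"dy": 0,"dz": 0,"rx": 0,"ry": 0,"rz": 0}])

```text
time_s: 34.7
tcp_pos: [0.4521, -0.3299, 0.1516]
eef_rot: [-0.0, 0.568, 0.823, -0.001]
contact_force: [0.3, -0.4, -1.7]
gripper_width: 0.063
finger_force: 44.0
```

carry_out(rows=[{"dx": 0,"dy": 0,"dz": 0.4,"rx": 0,"ry": 0,"rz": 0},{"dx": 0,"dy": 0,"dz": 0.7,"rx": 0,"ry": 0,"rz": 0},{"dx": 0,"dy": 0,"dz": 0.7,"rx": 0,"ry": 0,"rz": 0},{"dx": 0,"dy": 0,"dz": 0.7,"rx": 0,"ry": 0,"rz": 0},{"dx": 0,"dy": 0,"dz": 0.7,"rx": 0,"ry": 0,"rz": 0},{"dx": 0,"dy": 0,"dz": 0.7,"rx": 0,"ry": 0,"rz": 0},{"dx": 0,"dy": 0,"dz": 0.2,"rx": 0,"ry": 0,"rz": 0},{"dx": 0,"dy": 0,"dz": 0,"rx": 0,"ry": 0,"rz": 0}])

```text
time_s: 35.37
tcp_pos: [0.4492, -0.3261, 0.0261]
eef_rot: [-0.003, 0.567, 0.823, -0.0]
contact_force: [-0.2, 0.4, -1.3]
gripper_width: 0.0632
finger_force: 44.3
```

carry_out(rows=[{"dx": 0,"dy": 0,"dz": 0,"rx": 0,"ry": 0,"rz": 0},{"dx": 0,"dy": 0,"dz": 0,"rx": 0,"ry": 0,"rz": 0},{"dx": 0,"dy": 0,"dz": 0,"rx": 0,"ry": 0,"rz": 0},{"dx": 0,"dy": 0,"dz": 0,"rx": 0,"ry": 0,"rz": 0},{"dx": 0,"dy": 0,"dz": 0,"rx": 0,"ry": 0,"rz": 0},{"dx": 0,"dy": 0,"dz": 0,"rx": 0,"ry": 0,"rz": 0},{"dx": 0,"dy": 0,"dz": 0,"rx": 0,"ry": 0,"rz": 0},{"dx": 0,"dy": 0,"dz": 0,"rx": 0,"ry": 0,"rz": 0}])

```text
time_s: 36.03
tcp_pos: [0.4515, -0.3278, 0.0296]
eef_rot: [0.0, 0.567, 0.823, -0.0]
contact_force: [0.0, -0.4, -0.6]
gripper_width: 0.0627
finger_force: 44.3
```

carry_out(rows=[{"dx": 0,"dy": 0,"dz": 0.07,"rx": 0,"ry": 0,"rz": 0},{"dx": 0,"dy": 0,"dz": 0.06,"rx": 0,"ry": 0,"rz": 0},{"dx": 0,"dy": 0,"dz": 0.04,"rx": 0,"ry": 0,"rz": 0},{"dx": 0,"dy": 0,"dz": 0.04,"rx": 0,"ry": 0,"rz": 0},{"dx": 0,"dy": 0,"dz": 0.03,"rx": 0,"ry": 0,"rz": 0},{"dx": 0,"dy": 0,"dz": 0,"rx": 0,"ry": 0,"rz": 0},{"dx": 0,"dy": 0,"dz": 0,"rx": 0,"ry": 0,"rz": 0},{"dx": 0,"dy": 0,"dz": 0,"rx": 0,"ry": 0,"rz": 0}])

```text
time_s: 36.7
tcp_pos: [0.4513, -0.3276, 0.0226]
eef_rot: [-0.001, 0.567, 0.823, -0.0]
contact_force: [-2.0, 1.5, 5.7]
gripper_width: 0.0629
finger_force: 45.0
```

In contact at the expected height. I open and rise.

carry_out(rows=[{"dx": 0,"dy": 0,"dz": 0,"rx": 0,"ry": 0,"rz": 0},{"dx": 0,"dy": 0,"dz": 0,"rx": 0,"ry": 0,"rz": 0},{"dx": 0,"dy": 0,"dz": 0,"rx": 0,"ry": 0,"rz": 0},{"dx": 0,"dy": 0,"dz": 0,"rx": 0,"ry": 0,"rz": 0},{"dx": 0,"dy": 0,"dz": 0,"rx": 0,"ry": 0,"rz": 0},{"dx": 0,"dy": 0,"dz": 0,"rx": 0,"ry": 0,"rz": 0},{"dx": 0,"dy": 0,"dz": 0,"rx": 0,"ry": 0,"rz": 0},{"dx": 0,"dy": 0,"dz": 0,"rx": 0,"ry": 0,"rz": 0}], gripper=-1)

```text
time_s: 37.37
tcp_pos: [0.4515, -0.3277, 0.0221]
eef_rot: [-0.0, 0.567, 0.823, -0.0]
contact_force: [0.9, -1.0, 1.0]
gripper_width: 0.0853
finger_force: 0.0
```

carry_out(rows=[{"dx": 0,"dy": 0,"dz": -0.3,"rx": 0,"ry": 0,"rz": 0},{"dx": 0,"dy": 0,"dz": -0.7,"rx": 0,"ry": 0,"rz": 0},{"dx": 0,"dy": 0,"dz": -0.8,"rx": 0,"ry": 0,"rz": 0},{"dx": 0,"dy": 0,"dz": -0.8,"rx": 0,"ry": 0,"rz": 0},{"dx": 0,"dy": 0,"dz": -0.8,"rx": 0,"ry": 0,"rz": 0},{"dx": 0,"dy": 0,"dz": -0.8,"rx": 0,"ry": 0,"rz": 0},{"dx": 0,"dy": 0,"dz": -0.5,"rx": 0,"ry": 0,"rz": 0},{"dx": 0,"dy": 0,"dz": 0,"rx": 0,"ry": 0,"rz": 0}])

```text
time_s: 38.03
tcp_pos: [0.4541, -0.3297, 0.1682]
eef_rot: [0.004, 0.567, 0.823, -0.001]
contact_force: [1.4, -0.4, -0.7]
gripper_width: 0.0855
finger_force: 0.0
```

carry_out(rows=[{"dx": 0,"dy": 0,"dz": 0,"rx": 0,"ry": 0,"rz": 0},{"dx": 0,"dy": 0,"dz": 0,"rx": 0,"ry": 0,"rz": 0},{"dx": 0,"dy": 0,"dz": 0,"rx": 0,"ry": 0,"rz": 0},{"dx": 0,"dy": 0,"dz": 0,"rx": 0,"ry": 0,"rz": 0},{"dx": 0,"dy": 0,"dz": 0,"rx": 0,"ry": 0,"rz": 0},{"dx": 0,"dy": 0,"dz": 0,"rx": 0,"ry": 0,"rz": 0},{"dx": 0,"dy": 0,"dz": 0,"rx": 0,"ry": 0,"rz": 0},{"dx": 0,"dy": 0,"dz": 0,"rx": 0,"ry": 0,"rz": 0}])

```text
time_s: 38.7
tcp_pos: [0.4515, -0.3276, 0.1628]
eef_rot: [-0.0, 0.567, 0.823, -0.0]
contact_force: [-0.1, 0.5, -0.3]
gripper_width: 0.0853
finger_force: 0.0
```

```bash
python3 - <<'E'
from h import *
P=st();im=bot.capture("wrist")[:,:,::-1];cv2.imwrite("pics/w9.png",im)
hsv=cv2.cvtColor(im,cv2.COLOR_BGR2HSV)
m=((hsv[:,:,2]>80)&(hsv[:,:,1]<60)).astype(np.uint8)
for c in cv2.findContours(m,0,2)[0]:
    b=cv2.boundingRect(c)
    if cv2.contourArea(c)>1000 and 130<b[0]<340: print(b,cv2.minAreaRect(ray("wrist",c.reshape(-1,2),.022,P)[:,:2].astype(np.float32)))
E
```

```text
t 38.7 p [ 0.4515 -0.3276  0.1628] x [-0.3562  0.9344  0.0002] z [-0.0012 -0.0002 -1.    ] w 0.0853 F [-0.052   0.5414 -0.2599] ff 0.0 j [-0.7052  0.2814  1.8625 -0.0011  0.9984 -1.0688]
(222, 136, 70, 89) ((0.4511730670928955, -0.3301658630371094), (0.06433102488517761, 0.08453881740570068), 20.919782638549805)
(221, 15, 73, 88) ((0.41115763783454895, -0.22466853260993958), (0.0633992999792099, 0.08050625771284103), 20.870044708251953)
```

Both trays measure flat and square, side by side. The robot is clear, so I hand in.

```bash
python3 -c "
from bench import bot
print(bot.job_done())"
```

```text
the job is handed in; nothing more can be done
None
```

The job is handed in at about 39 s of the 72 s allowed: all four mounts lie face up in the lipped tray, which stands flat on the worktop, and the plain tray lies flat, upside down, beside it (centres about 115 mm apart).

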